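Load the grill basket with frozen hash browns

TASK

Get the wire grill basket ready for the grill: swing its clip fully off the lid, open the lid all the way, and lay every hash brown from the stacks flat in the basket in neat rows, one to a bay, centred in its bay and squared up with its long side running front to back. Then shut the lid and swing the clip back over it until it is fully home. Never lift the lid against the clip, and leave the soap bottle, the mug and the jar alone.

Things in the scene. Friction and masses are not known exactly. Their poses are not given: they have to be found in the camera images.
- basket: Hinged steel wire grill basket, fixed on the worktop. Origin at worktop level; x points from the front (clip, handle) to the back (hinge), y left, z up. Grate inside, top at z 30 mm, x -80 to 75, y +-125 mm; a 4 mm thick side all round, top at z 47 mm. Brass wires flush in the grate mark six bays: a front and a back row of three.
- bay1 (a point): Centre of the left bay of the front row, at the top of the grate (basket x -38, y 74, z 30 mm); axes as the basket's. The bay spans 66 mm (x) by 74 mm (y) about it.
- bay2 (a point): Centre of the middle bay of the front row, at the top of the grate (basket x -38, y 0, z 30 mm); axes as the basket's. The bay spans 66 mm (x) by 74 mm (y) about it.
- bay3 (a point): Centre of the right bay of the front row, at the top of the grate (basket x -38, y -74, z 30 mm); axes as the basket's. The bay spans 66 mm (x) by 74 mm (y) about it.
- bay4 (a point): Centre of the left bay of the back row, at the top of the grate (basket x 28, y 74, z 30 mm); axes as the basket's. The bay spans 66 mm (x) by 74 mm (y) about it.
- bay5 (a point): Centre of the middle bay of the back row, at the top of the grate (basket x 28, y 0, z 30 mm); axes as the basket's. The bay spans 66 mm (x) by 74 mm (y) about it.
- bay6 (a point): Centre of the right bay of the back row, at the top of the grate (basket x 28, y -74, z 30 mm); axes as the basket's. The bay spans 66 mm (x) by 74 mm (y) about it.
- lid (a joint): Angle of the wire lid, 158 mm deep, 250 wide, 5 thick: 0 = shut (4.5 mm spare above one layer of hash browns), 1.75 = open at its stop, leaning back past upright. Hinge axis along the basket's y at basket x 80, z 51.5 mm; the bar rises as the angle grows. 0.25 kg, nearly no friction: it falls shut below about 1.5 and open to the stop above about 1.65.
- lid_bar (a point): Middle of the lid's dark wooden handle bar, 9 mm thick, 70 long along y, in the lid's plane 194 mm from the hinge axis and 36 mm beyond the lid's edge, on two 6 mm wires; the loop between bar and edge is open, so fingers can straddle the bar. Shut: basket x -114, y 55, z 51.5 mm. Turns with the lid.
- clip (a joint): Angle of the brass wire clip: 0 = locked, 0.5 rad back past upright over the lid's edge, its cross bar behind the lip of the lid's catch plate so that the lid cannot rise; 0.5 = upright; 1.05 = fully out to the front (-x), at its stop. Pivot axis along the basket's y at basket x -85, y -55, z 20 mm. Light friction, about 0.7 N at the thumb bar: it stays where it is left.
- clip_bar (a point): Middle of the clip's red thumb bar, 9 mm thick, 46 mm free along y between two 6 mm wire arms, 78 mm from the pivot axis. The brass cross bar that locks is parallel, 33 mm nearer the pivot. Locked: basket x -48, y -55, z 88 mm, 34 mm above the lid. Fully out: x -126, z 86 mm. Turns with the clip.
- board: Small green plastic board 230 (x) x 100 (y) x 10 (z) mm, fixed on the worktop; origin at the centre of its underside. The stacks stand on it at the start in a line along its x, 13 mm apart.
- hash1: Hard-frozen golden hash brown, a slab 60 (x) x 46 (y) x 14 (z) mm, 45 g, both faces alike; origin at its centre. At the start one of 4 to 6 slabs lying flat on the board in stacks of up to three, loose on one another.
- hash2: Hard-frozen golden hash brown, a slab 60 (x) x 46 (y) x 14 (z) mm, 45 g, both faces alike; origin at its centre. At the start one of 4 to 6 slabs lying flat on the board in stacks of up to three, loose on one another.
- hash3: Hard-frozen golden hash brown, a slab 60 (x) x 46 (y) x 14 (z) mm, 45 g, both faces alike; origin at its centre. At the start one of 4 to 6 slabs lying flat on the board in stacks of up to three, loose on one another.
- hash4: Hard-frozen golden hash brown, a slab 60 (x) x 46 (y) x 14 (z) mm, 45 g, both faces alike; origin at its centre. At the start one of 4 to 6 slabs lying flat on the board in stacks of up to three, loose on one another.
- hash5: Hard-frozen golden hash brown, a slab 60 (x) x 46 (y) x 14 (z) mm, 45 g, both faces alike; origin at its centre. At the start one of 4 to 6 slabs lying flat on the board in stacks of up to three, loose on one another.
- hash6: Hard-frozen golden hash brown, a slab 60 (x) x 46 (y) x 14 (z) mm, 45 g, both faces alike; origin at its centre. At the start one of 4 to 6 slabs lying flat on the board in stacks of up to three, loose on one another.
- soap: Amber bottle, 64 mm across, 170 mm tall; bystander. Origin at the centre of its underside.
- mug: Pink mug, 80 mm across, 85 mm tall; bystander. Origin at the centre of its underside.
- jar: Blue jar with a wooden lid, 72 mm across, 75 mm tall; bystander. Origin at the centre of its underside.
Mind the look-alikes: they are no part of the job. What is shaped like the hash5 but black, blue or red is not meant.

How it is judged (in metres and radians):
On the way, in this order (a step that is already met when the one before it is completed fails the run):
1. the clip is swung off the lid, with the lid still shut (value of joint clip above 0.85 rad and value of joint lid below 0.08 rad), for 0.2 s.
2. the lid is open, past upright (value of joint lid above 1.6 rad), for 0.2 s.
3. with the lid open, every hash brown lies in a bay of its own and is let go (value of joint lid above 1.4 rad and z of hash1 in the frame of basket between 0.033 and 0.041 m and angle between the z axis of each of hash1, hash2, hash3, hash4, hash5, hash6 and the z axis of basket, either way round below 0.12 rad and angle between the x axis of each of hash1, hash2, hash3, hash4, hash5, hash6 and the x axis of basket, either way round below 0.21 rad and ((x of hash1 in the frame of bay1 between -0.012 and 0.012 m and y of hash1 in the frame of bay1 between -0.012 and 0.012 m) or (x of hash1 in the frame of bay2 between -0.012 and 0.012 m and y of hash1 in the frame of bay2 between -0.012 and 0.012 m) or (x of hash1 in the frame of bay3 between -0.012 and 0.012 m and y of hash1 in the frame of bay3 between -0.012 and 0.012 m) or (x of hash1 in the frame of bay4 between -0.012 and 0.012 m and y of hash1 in the frame of bay4 between -0.012 and 0.012 m) or (x of hash1 in the frame of bay5 between -0.012 and 0.012 m and y of hash1 in the frame of bay5 between -0.012 and 0.012 m) or (x of hash1 in the frame of bay6 between -0.012 and 0.012 m and y of hash1 in the frame of bay6 between -0.012 and 0.012 m)) and z of hash2 in the frame of basket between 0.033 and 0.041 m and ((x of hash2 in the frame of bay1 between -0.012 and 0.012 m and y of hash2 in the frame of bay1 between -0.012 and 0.012 m) or (x of hash2 in the frame of bay2 between -0.012 and 0.012 m and y of hash2 in the frame of bay2 between -0.012 and 0.012 m) or (x of hash2 in the frame of bay3 between -0.012 and 0.012 m and y of hash2 in the frame of bay3 between -0.012 and 0.012 m) or (x of hash2 in the frame of bay4 between -0.012 and 0.012 m and y of hash2 in the frame of bay4 between -0.012 and 0.012 m) or (x of hash2 in the frame of bay5 between -0.012 and 0.012 m and y of hash2 in the frame of bay5 between -0.012 and 0.012 m) or (x of hash2 in the frame of bay6 between -0.012 and 0.012 m and y of hash2 in the frame of bay6 between -0.012 and 0.012 m)) and z of hash3 in the frame of basket between 0.033 and 0.041 m and ((x of hash3 in the frame of bay1 between -0.012 and 0.012 m and y of hash3 in the frame of bay1 between -0.012 and 0.012 m) or (x of hash3 in the frame of bay2 between -0.012 and 0.012 m and y of hash3 in the frame of bay2 between -0.012 and 0.012 m) or (x of hash3 in the frame of bay3 between -0.012 and 0.012 m and y of hash3 in the frame of bay3 between -0.012 and 0.012 m) or (x of hash3 in the frame of bay4 between -0.012 and 0.012 m and y of hash3 in the frame of bay4 between -0.012 and 0.012 m) or (x of hash3 in the frame of bay5 between -0.012 and 0.012 m and y of hash3 in the frame of bay5 between -0.012 and 0.012 m) or (x of hash3 in the frame of bay6 between -0.012 and 0.012 m and y of hash3 in the frame of bay6 between -0.012 and 0.012 m)) and z of hash4 in the frame of basket between 0.033 and 0.041 m and ((x of hash4 in the frame of bay1 between -0.012 and 0.012 m and y of hash4 in the frame of bay1 between -0.012 and 0.012 m) or (x of hash4 in the frame of bay2 between -0.012 and 0.012 m and y of hash4 in the frame of bay2 between -0.012 and 0.012 m) or (x of hash4 in the frame of bay3 between -0.012 and 0.012 m and y of hash4 in the frame of bay3 between -0.012 and 0.012 m) or (x of hash4 in the frame of bay4 between -0.012 and 0.012 m and y of hash4 in the frame of bay4 between -0.012 and 0.012 m) or (x of hash4 in the frame of bay5 between -0.012 and 0.012 m and y of hash4 in the frame of bay5 between -0.012 and 0.012 m) or (x of hash4 in the frame of bay6 between -0.012 and 0.012 m and y of hash4 in the frame of bay6 between -0.012 and 0.012 m)) and z of hash5 in the frame of basket between 0.033 and 0.041 m and ((x of hash5 in the frame of bay1 between -0.012 and 0.012 m and y of hash5 in the frame of bay1 between -0.012 and 0.012 m) or (x of hash5 in the frame of bay2 between -0.012 and 0.012 m and y of hash5 in the frame of bay2 between -0.012 and 0.012 m) or (x of hash5 in the frame of bay3 between -0.012 and 0.012 m and y of hash5 in the frame of bay3 between -0.012 and 0.012 m) or (x of hash5 in the frame of bay4 between -0.012 and 0.012 m and y of hash5 in the frame of bay4 between -0.012 and 0.012 m) or (x of hash5 in the frame of bay5 between -0.012 and 0.012 m and y of hash5 in the frame of bay5 between -0.012 and 0.012 m) or (x of hash5 in the frame of bay6 between -0.012 and 0.012 m and y of hash5 in the frame of bay6 between -0.012 and 0.012 m)) and z of hash6 in the frame of basket between 0.033 and 0.041 m and ((x of hash6 in the frame of bay1 between -0.012 and 0.012 m and y of hash6 in the frame of bay1 between -0.012 and 0.012 m) or (x of hash6 in the frame of bay2 between -0.012 and 0.012 m and y of hash6 in the frame of bay2 between -0.012 and 0.012 m) or (x of hash6 in the frame of bay3 between -0.012 and 0.012 m and y of hash6 in the frame of bay3 between -0.012 and 0.012 m) or (x of hash6 in the frame of bay4 between -0.012 and 0.012 m and y of hash6 in the frame of bay4 between -0.012 and 0.012 m) or (x of hash6 in the frame of bay5 between -0.012 and 0.012 m and y of hash6 in the frame of bay5 between -0.012 and 0.012 m) or (x of hash6 in the frame of bay6 between -0.012 and 0.012 m and y of hash6 in the frame of bay6 between -0.012 and 0.012 m)) and linear speed of each of hash1, hash2, hash3, hash4, hash5, hash6 below 0.02 m/s and contact force between each of hash1, hash2, hash3, hash4, hash5, hash6 and the fingers below 0.05 N), for 0.2 s.
4. the lid is shut, with the clip still off (value of joint lid below 0.05 rad and value of joint clip above 0.6 rad), for 0.2 s.
5. the clip is swung over the lid (value of joint lid below 0.05 rad and value of joint clip below 0.15 rad), for 0.2 s.
At the end, for the whole second after the job is handed in: Every hash brown that was on the board lies flat on the grate (within 4 mm in height, 0.12 rad of level), its centre within 12 mm of a bay's centre along each side of the bay, long side front to back within 0.21 rad, at rest; the lid is shut (below 0.05 rad) and the clip locked (below 0.15 rad) (all of step 5 and z of hash1 in the frame of basket between 0.033 and 0.041 m and angle between the z axis of each of hash1, hash2, hash3, hash4, hash5, hash6 and the z axis of basket, either way round below 0.12 rad and angle between the x axis of each of hash1, hash2, hash3, hash4, hash5, hash6 and the x axis of basket, either way round below 0.21 rad and ((x of hash1 in the frame of bay1 between -0.012 and 0.012 m and y of hash1 in the frame of bay1 between -0.012 and 0.012 m) or (x of hash1 in the frame of bay2 between -0.012 and 0.012 m and y of hash1 in the frame of bay2 between -0.012 and 0.012 m) or (x of hash1 in the frame of bay3 between -0.012 and 0.012 m and y of hash1 in the frame of bay3 between -0.012 and 0.012 m) or (x of hash1 in the frame of bay4 between -0.012 and 0.012 m and y of hash1 in the frame of bay4 between -0.012 and 0.012 m) or (x of hash1 in the frame of bay5 between -0.012 and 0.012 m and y of hash1 in the frame of bay5 between -0.012 and 0.012 m) or (x of hash1 in the frame of bay6 between -0.012 and 0.012 m and y of hash1 in the frame of bay6 between -0.012 and 0.012 m)) and z of hash2 in the frame of basket between 0.033 and 0.041 m and ((x of hash2 in the frame of bay1 between -0.012 and 0.012 m and y of hash2 in the frame of bay1 between -0.012 and 0.012 m) or (x of hash2 in the frame of bay2 between -0.012 and 0.012 m and y of hash2 in the frame of bay2 between -0.012 and 0.012 m) or (x of hash2 in the frame of bay3 between -0.012 and 0.012 m and y of hash2 in the frame of bay3 between -0.012 and 0.012 m) or (x of hash2 in the frame of bay4 between -0.012 and 0.012 m and y of hash2 in the frame of bay4 between -0.012 and 0.012 m) or (x of hash2 in the frame of bay5 between -0.012 and 0.012 m and y of hash2 in the frame of bay5 between -0.012 and 0.012 m) or (x of hash2 in the frame of bay6 between -0.012 and 0.012 m and y of hash2 in the frame of bay6 between -0.012 and 0.012 m)) and z of hash3 in the frame of basket between 0.033 and 0.041 m and ((x of hash3 in the frame of bay1 between -0.012 and 0.012 m and y of hash3 in the frame of bay1 between -0.012 and 0.012 m) or (x of hash3 in the frame of bay2 between -0.012 and 0.012 m and y of hash3 in the frame of bay2 between -0.012 and 0.012 m) or (x of hash3 in the frame of bay3 between -0.012 and 0.012 m and y of hash3 in the frame of bay3 between -0.012 and 0.012 m) or (x of hash3 in the frame of bay4 between -0.012 and 0.012 m and y of hash3 in the frame of bay4 between -0.012 and 0.012 m) or (x of hash3 in the frame of bay5 between -0.012 and 0.012 m and y of hash3 in the frame of bay5 between -0.012 and 0.012 m) or (x of hash3 in the frame of bay6 between -0.012 and 0.012 m and y of hash3 in the frame of bay6 between -0.012 and 0.012 m)) and z of hash4 in the frame of basket between 0.033 and 0.041 m and ((x of hash4 in the frame of bay1 between -0.012 and 0.012 m and y of hash4 in the frame of bay1 between -0.012 and 0.012 m) or (x of hash4 in the frame of bay2 between -0.012 and 0.012 m and y of hash4 in the frame of bay2 between -0.012 and 0.012 m) or (x of hash4 in the frame of bay3 between -0.012 and 0.012 m and y of hash4 in the frame of bay3 between -0.012 and 0.012 m) or (x of hash4 in the frame of bay4 between -0.012 and 0.012 m and y of hash4 in the frame of bay4 between -0.012 and 0.012 m) or (x of hash4 in the frame of bay5 between -0.012 and 0.012 m and y of hash4 in the frame of bay5 between -0.012 and 0.012 m) or (x of hash4 in the frame of bay6 between -0.012 and 0.012 m and y of hash4 in the frame of bay6 between -0.012 and 0.012 m)) and z of hash5 in the frame of basket between 0.033 and 0.041 m and ((x of hash5 in the frame of bay1 between -0.012 and 0.012 m and y of hash5 in the frame of bay1 between -0.012 and 0.012 m) or (x of hash5 in the frame of bay2 between -0.012 and 0.012 m and y of hash5 in the frame of bay2 between -0.012 and 0.012 m) or (x of hash5 in the frame of bay3 between -0.012 and 0.012 m and y of hash5 in the frame of bay3 between -0.012 and 0.012 m) or (x of hash5 in the frame of bay4 between -0.012 and 0.012 m and y of hash5 in the frame of bay4 between -0.012 and 0.012 m) or (x of hash5 in the frame of bay5 between -0.012 and 0.012 m and y of hash5 in the frame of bay5 between -0.012 and 0.012 m) or (x of hash5 in the frame of bay6 between -0.012 and 0.012 m and y of hash5 in the frame of bay6 between -0.012 and 0.012 m)) and z of hash6 in the frame of basket between 0.033 and 0.041 m and ((x of hash6 in the frame of bay1 between -0.012 and 0.012 m and y of hash6 in the frame of bay1 between -0.012 and 0.012 m) or (x of hash6 in the frame of bay2 between -0.012 and 0.012 m and y of hash6 in the frame of bay2 between -0.012 and 0.012 m) or (x of hash6 in the frame of bay3 between -0.012 and 0.012 m and y of hash6 in the frame of bay3 between -0.012 and 0.012 m) or (x of hash6 in the frame of bay4 between -0.012 and 0.012 m and y of hash6 in the frame of bay4 between -0.012 and 0.012 m) or (x of hash6 in the frame of bay5 between -0.012 and 0.012 m and y of hash6 in the frame of bay5 between -0.012 and 0.012 m) or (x of hash6 in the frame of bay6 between -0.012 and 0.012 m and y of hash6 in the frame of bay6 between -0.012 and 0.012 m)) and linear speed of each of hash1, hash2, hash3, hash4, hash5, hash6 below 0.02 m/s); the robot touches nothing.
It fails at once if the lid is lifted while the clip is over it (value of joint lid above 0.15 rad and value of joint clip below 0.5 rad).
It fails at once if the soap is disturbed (distance of soap from where it was at the start of the episode above 0.03 m or angle between soap's own z axis and vertical above 0.3 rad).
It fails at once if the mug is disturbed (distance of mug from where it was at the start of the episode above 0.03 m or angle between mug's own z axis and vertical above 0.3 rad).
It fails at once if the jar is disturbed (distance of jar from where it was at the start of the episode above 0.03 m or angle between jar's own z axis and vertical above 0.3 rad).
Of hash3, hash5, hash6 only 1 to 3 are there at a start; the rules pass over those that are not, and their reading is None.
At some moment in a run one of hash1, hash2, hash3, hash4, hash5, hash6 may be knocked a few centimetres aside while the robot is not near it.
Once in a run the grip may slacken for a moment while it holds something.
It also fails if it takes over 210 s, if anything falls off the work surface, if the arm or the gripper's body presses on something with over 40 N, if the wrist force passes 120 N, or if a joint passes its speed limit or range.

ROBOT

A 6-joint arm with a two-finger parallel gripper is mounted at the origin on the work surface. World frame = base frame: x ahead of the robot, y to its left, z up, the work surface at z = 0. Lengths are in m, angles in degrees, forces in N, time in s.
With the tool pointing down it reaches from about 0.4 to 0.825 m from the base axis. Payload 7 kg.
Tool frame: the origin (TCP) lies midway between the tips of the shut fingers; the grasp point (between the pads) lies 19 mm behind it (r.grasp_offset is the distance from the TCP to the grasp point, in m); z points along the fingers, x is the direction in which the jaws open and shut, and the axes are right-handed (so a half turn about z gives the same grasp; the last joint's range is limited). The gripper opens to 88 mm and grips with 3 to 60 N. Pads are 19 mm wide; open, the fingers measure 130 mm over their backs; the gripper's body (78 mm by 193 mm) begins 47 mm behind the grasp point.
Start: joints at [83.543, 20.546, 0.682, 0, -70.136, -16.507], TCP at [0.263, 0.621, 0.227] pointing down, gripper open.
Joint ranges: [-176.03, 176.03], [-82.01, 121.73], [-58.28, 71.71], [-173.87, 95.51], [-174.79, -0.11], [-173.66, 173.66]. Speed limits (degrees/s): [136.94, 136.94, 172.46, 180, 180, 180].

INTERFACE

Orientations are given as [roll, pitch, yaw] about the fixed x, y, z axes, in that order (R = Rz(yaw) Ry(pitch) Rx(roll)).
In Python, from plant import r gives the robot as it stands.
- The arm moves only by the tool step_arm, never from a script. Its argument "deltas" is a list of rows, each a list of 7 numbers: the turn, a rotation vector about the tool's x, y, z in rad, then the shift along the tool's x, y, z in mm, then the opening, from -1 (shut) to 1 (fully open), so that 0 is half open. In form: [[ax, ay, az, x, y, z, grip], ...]. A call has 1 to 10 rows; each row shifts and turns the pose as measured when the row begins, along the tool's axes as they then stand; what a row does not reach is not made up. A row lasts 1/10 s, in which the tool goes at most 50 mm and 8.59 degrees, less where a joint would pass 70% of its speed; a pose out of reach is approached as far as the arm can. A call with a gripper value outside its range is refused whole. The fingers move at their own pace and stop on an object; "squeeze" is the grip in N (left out, the last holds). Time passes only in rows, so rows that do not move let the fingers close. It gives the time, the measured TCP pose, the force and the opening at its end, in the units of the state.
- r.get_state(): the state, without advancing time (a new reading comes with each control period).
- r.capture(name): name is "scene" or "top" or "wrist"; returns the picture (384x512x3 uint8, red, green, blue); there is no depth.
- r.camera_info(name): a dict with "vertical_fov" (degrees; the focal length in pixels is half the picture's height over the tangent of half this angle, whatever the lens; pixels are square), "cx", "cy" (the principal point, pixels), "view" (4x4, takes a point from world to camera coordinates). Camera axes: x right, y down, z forward; pixel columns grow to the right and rows downward; lengths in m; the calibration is good to about 2 mm. The wrist camera is an equidistant fisheye: a pixel r from the principal point sees the ray r / f radians off the axis. A picture is of the moment at which its call begins: read the wrist's pose just before it. camera_info takes no time and is no camera call; for the wrist camera it gives the pose at the moment of the call.
- r.close_job(): hands the job in, once; it reports no verdict.
The state is a dict: "time_s": time; "joints": joint angles; "qd": joint speeds; "joint_torque": joint torques, N m; "tcp_pos": TCP position; "eef_rot": TCP orientation; "contact_force": force on the tool from outside, world axes, zero at the start; "moment": the same for the moment, N m; "gripper_width": finger opening in m.
Only numpy, scipy, OpenCV 4.12 (cv2) and the standard library are available. Lean on these libraries where they do the work, as an engineer would, in place of code of your own. Each camera call takes 0.05 s, during which the arm holds its last target.

## Working session

There is one attempt and no reset: what is moved stays moved. The work goes in short steps, Python scripts to look and compute and a tool call to move; the robot and the scene stay as the last step left them, time stands still between calls to the robot, and variables do not carry over. Pictures are saved under pics/ and viewed, and the job is handed in when it is done.

Besides the shell and the picture viewer there is one more tool, called after ">>>" as name([rows], argument=value, ...), one row to a line, values as JSON. step_arm: Moves the arm, as the interface text tells. Its arguments: {"type":"object","properties":{"deltas":{"type":"array","items":{"type":"array","items":{"type":"number"}}},"squeeze":{"type":"number"}},"required":["deltas"]}

```bash
ls; mkdir -p pics; python3 - <<'E'
from plant import r
import cv2
print(r.get_state())
for n in ["scene","top","wrist"]:
    i=r.camera_info(n); print(n,i)
    cv2.imwrite(f"pics/{n}0.png",cv2.cvtColor(r.capture(n),cv2.COLOR_RGB2BGR))
print(r.grasp_offset)
E
```

```text
pics
{'time_s': 0.0, 'joints': array([ 8.35416085e+01,  2.05901269e+01,  6.33190945e-01, -2.04498582e-02,
       -7.01376839e+01, -1.65062995e+01]), 'qd': array([ 0.10573899, -0.10959865,  0.04622001, -0.06270094,  0.04939762,
        0.01284317]), 'joint_torque': array([ 1.81686799e-03, -5.82721066e+01,  2.93052292e+01,  6.99724495e+00,
        6.83402453e-03, -1.74524512e-04]), 'tcp_pos': array([0.26319675, 0.62102009, 0.22563201]), 'eef_rot': array([-1.79991546e+02, -9.61829090e-02, -1.12971662e+02]), 'contact_force': array([-0.91094891,  0.78397488,  0.20587848]), 'moment': array([-0.0534346 ,  0.00190269,  0.04942376]), 'gripper_width': 0.08759546151071149}
scene {'vertical_fov': 49.96850957494009, 'cx': 258.17730879444656, 'cy': 194.2165456537104, 'view': array([[ 5.76954971e-01,  8.16775809e-01, -4.88048438e-04,
        -3.33648567e-01],
       [ 5.14117725e-01, -3.63627206e-01, -7.76825733e-01,
        -2.35840190e-01],
       [-6.34669935e-01,  4.47942554e-01, -6.29715445e-01,
         1.46091145e+00],
       [ 0.00000000e+00,  0.00000000e+00,  0.00000000e+00,
         1.00000000e+00]])}
top {'vertical_fov': 42.70869425395631, 'cx': 250.0829221357238, 'cy': 197.2353453207308, 'view': array([[-0.02782779, -0.99956321, -0.00994978,  0.01051195],
       [-0.99207045,  0.02883688, -0.12233008,  0.58066826],
       [ 0.12256356,  0.00646671, -0.9924396 ,  1.08541936],
       [ 0.        ,  0.        ,  0.        ,  1.        ]])}
wrist {'vertical_fov': 65.70646984690485, 'cx': 256.0540819527617, 'cy': 195.56185195448757, 'view': array([[-0.3913292 , -0.92024803,  0.00224227,  0.67443718],
       [-0.88877492,  0.37857504,  0.25837972, -0.03314207],
       [-0.23862229,  0.09911865, -0.96604083,  0.39052415],
       [ 0.        ,  0.        ,  0.        ,  1.        ]])}
0.0188
```

View pics/scene0.png

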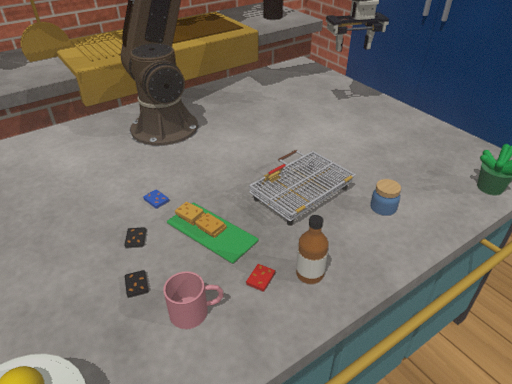

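View pics/top0.png

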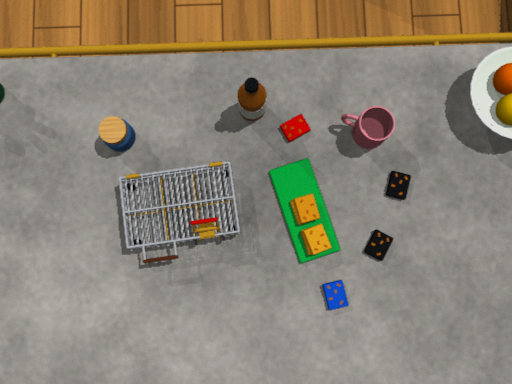

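View pics/wrist0.png

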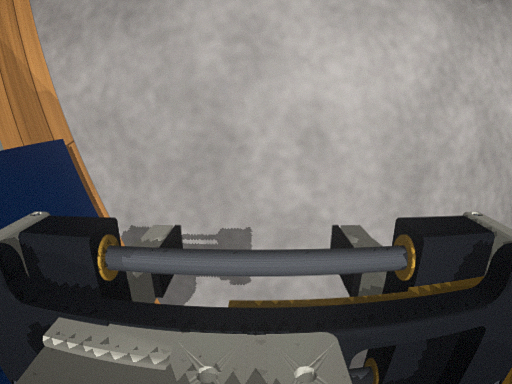

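The top view shows the basket at about (180,205), with its brown handle bar at (160,259), the red thumb bar at (205,220) and the hinge at the upper edge. Two golden stacks stand on the green board at (306,208) and (317,239). The look-alikes are the red slab at (295,127), the black ones at (399,185) and (378,245), and the blue one at (335,294). I want only the golden ones on the board. Next I'll take enlarged crops.

```bash
python3 - <<'E'
import cv2
t=cv2.imread("pics/top0.png")
cv2.imwrite("pics/top_c1.png",cv2.resize(t[150:275,110:250],None,fx=5,fy=5,interpolation=cv2.INTER_CUBIC)[:600])
cv2.imwrite("pics/top_c2.png",cv2.resize(t[150:270,260:350],None,fx=5,fy=5,interpolation=cv2.INTER_CUBIC))
s=cv2.imread("pics/scene0.png")
cv2.imwrite("pics/sc_c1.png",cv2.resize(s[140:225,240:360],None,fx=6,fy=6,interpolation=cv2.INTER_CUBIC))
cv2.imwrite("pics/sc_c2.png",cv2.resize(s[190:265,160:265],None,fx=6,fy=6,interpolation=cv2.INTER_CUBIC))
E
```

```text
(no output)
```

View pics/top_c1.png

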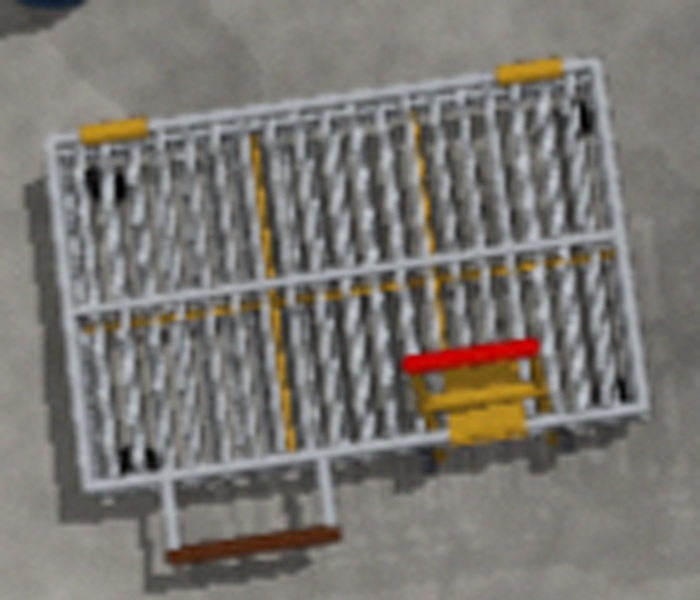

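View pics/top_c2.png

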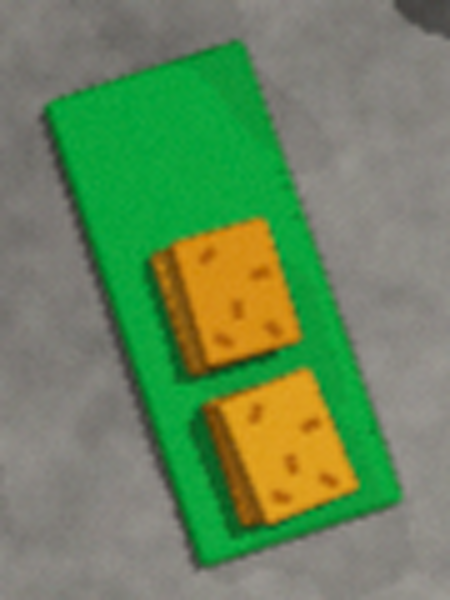

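View pics/sc_c1.png

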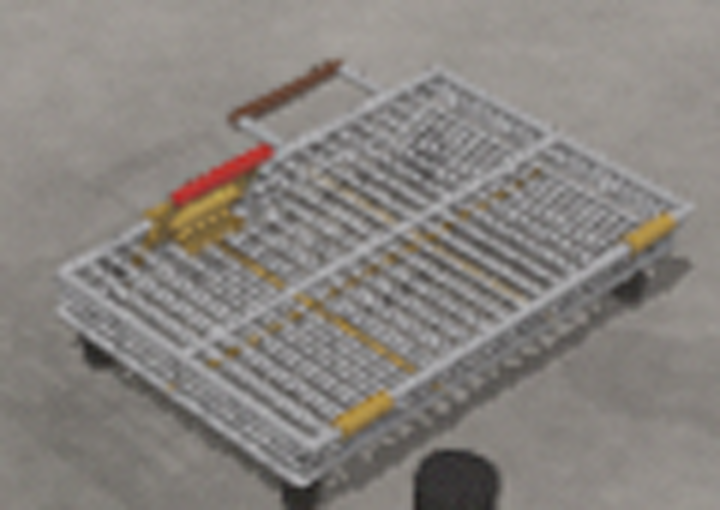

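View pics/sc_c2.png

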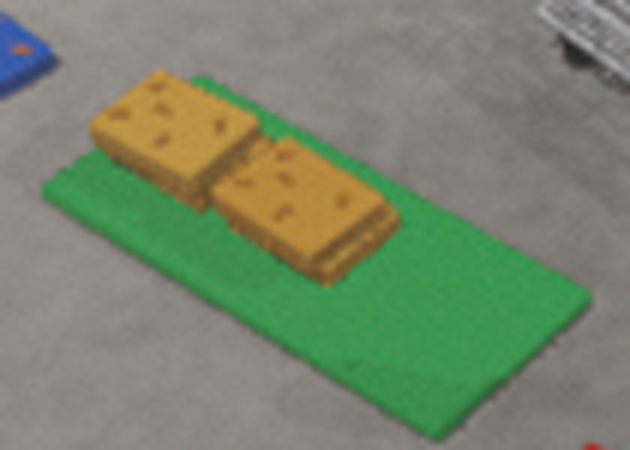

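Both stacks look two slabs high: the side faces show one seam each. I'll fit the basket, board and stack poses from both views.

```bash
cat > h.py <<'E'
import numpy as np, cv2
from plant import r
from scipy.optimize import least_squares
from scipy.spatial.transform import Rotation as R
def proj(n,P,info=None):
    i=info or r.camera_info(n); V=i["view"]; P=np.atleast_2d(P)
    p=P@V[:3,:3].T+V[:3,3]; f=192/np.tan(np.radians(i["vertical_fov"]/2))
    if n=="wrist":
        rho=np.hypot(p[:,0],p[:,1]); th=np.arctan2(rho,p[:,2]); s=f*th/np.maximum(rho,1e-9)
        return np.c_[i["cx"]+s*p[:,0],i["cy"]+s*p[:,1]]
    return np.c_[i["cx"]+f*p[:,0]/p[:,2],i["cy"]+f*p[:,1]/p[:,2]]
def ray(n,uv,info=None):
    i=info or r.camera_info(n); V=i["view"]; f=192/np.tan(np.radians(i["vertical_fov"]/2))
    d=np.array([uv[0]-i["cx"],uv[1]-i["cy"]])
    if n=="wrist":
        rr=np.linalg.norm(d); th=rr/f; c=np.array([*(np.sin(th)*d/max(rr,1e-9)),np.cos(th)])
    else: c=np.array([*(d/f),1.])
    o=-V[:3,:3].T@V[:3,3]; return o,V[:3,:3].T@c
def atz(n,uv,z,info=None):
    o,d=ray(n,uv,info); return o+d*(z-o[2])/d[2]
def pose(p,P):
    c,s=np.cos(p[2]),np.sin(p[2]); P=np.asarray(P,float)
    return np.c_[p[0]+c*P[:,0]-s*P[:,1],p[1]+s*P[:,0]+c*P[:,1],P[:,2]]
def shot(n,name,crop=None,k=1):
    im=cv2.cvtColor(r.capture(n),cv2.COLOR_RGB2BGR); cv2.imwrite(f"pics/{name}_full.png",im)
    if crop: 
        a,b,c,d=crop; im=cv2.resize(im[b:d,a:c],None,fx=k,fy=k,interpolation=cv2.INTER_CUBIC)
    cv2.imwrite(f"pics/{name}.png",im)
E
python3 - <<'E'
from h import *
un=lambda L,k,o:(np.array(L,float)+.5)/k-.5+np.array(o)
top=un([(52,140),(600,64),(644,410),(90,487),(168,557),(338,533),(407,363),(537,346)],5,(110,150))
P=[(80,125,51.5),(80,-125,51.5),(-78,-125,51.5),(-78,125,51.5),(-114,90,51.5),(-114,20,51.5),(-48,-32,88),(-48,-78,88)]
sc=un([(65,272),(437,72),(692,208),(235,118),(338,65),(275,152),(175,198)],6,(240,140))
S=[(-78,-125,51.5),(-78,125,51.5),(80,125,51.5),(-114,20,51.5),(-114,90,51.5),(-48,-32,88),(-48,-78,88)]
P=np.array(P)/1000;S=np.array(S)/1000
for w in [(1,0),(0,1),(1,1)]:
    f=lambda p:np.r_[w[0]*(proj("top",pose(p,P))-top).ravel(),w[1]*(proj("scene",pose(p,S))-sc).ravel()]
    s=least_squares(f,[.6,.15,.13],loss='soft_l1'); print(w,s.x[:2],np.degrees(s.x[2]));print(f(s.x).reshape(-1,2).round(1).tolist())
# board
b=un([(47,105),(240,42),(402,497),(205,567)],5,(260,150))
B=np.array([(115,50,10),(115,-50,10),(-115,-50,10),(-115,50,10)])/1000
sb=un([(435,440),(590,295),(203,77),(43,190)],6,(160,190)) # R? order: 
f=lambda p:(proj("top",pose(p,B))-b).ravel()
s=least_squares(f,[.6,-.1,.2]);print("board",s.x[:2],np.degrees(s.x[2]),f(s.x).round(1))
bp=s.x
print("proj scene board",((proj("scene",pose(bp,B))-[160,190])*6).round(0).tolist())
t1=un([(175,243),(267,218),(300,338),(206,366)],5,(260,150)); t2=un([(217,400),(312,368),(358,487),(268,525)],5,(260,150))
H=np.array([(30,23,0),(30,-23,0),(-30,-23,0),(-30,23,0)])/1000
s1=un([(90,128),(160,70),(262,125),(192,187)],6,(160,190)) # blue-near stack top: t2
s2=un([(212,190),(290,138),(400,215),(325,270)],6,(160,190))
for n,t in(("far",t1),("near",t2)):
  for z in(.038,.052):
    f=lambda p:(proj("top",pose(p,H+[0,0,z]))-t).ravel()
    s=least_squares(f,[.6,-.1,.2]);print(n,z,s.x[:2],np.degrees(s.x[2]),"rms",np.sqrt((s.fun**2).mean()).round(2),"scene pred",((proj("scene",pose(s.x,H+[0,0,z]))-[160,190])*6).round(0).tolist())
E
```

```text
(1, 0) [0.56683896 0.15439978] 6.340678578091389
[[0.0, -0.2], [-0.4, -0.1], [0.2, -0.4], [-0.1, -0.2], [1.7, -0.3], [-1.0, 0.1], [2.6, 0.3], [-2.3, 0.8], [-0.0, 0.0], [-0.0, -0.0], [-0.0, 0.0], [-0.0, 0.0], [-0.0, 0.0], [-0.0, 0.0], [0.0, -0.0]]
(0, 1) [0.56864485 0.15830224] 6.648762457815105
[[-0.0, -0.0], [-0.0, -0.0], [-0.0, -0.0], [-0.0, -0.0], [0.0, -0.0], [-0.0, -0.0], [0.0, -0.0], [-0.0, -0.0], [-0.1, 0.1], [0.1, -0.3], [-0.5, -0.0], [0.6, 0.1], [0.0, 0.2], [-2.4, 0.6], [2.0, -0.4]]
(1, 1) [0.56732622 0.15552029] 6.197934251215284
[[-0.4, -0.5], [-0.8, -0.2], [-0.3, -0.4], [-0.7, -0.5], [1.1, -0.6], [-1.7, -0.1], [2.1, 0.2], [-2.9, 0.7], [-1.3, -0.1], [-0.5, -0.2], [-1.4, 0.3], [-0.1, 0.1], [-0.6, 0.3], [-3.5, 0.6], [0.8, -0.5]]
board [ 0.55139127 -0.13069121] 16.898973018745036 [-1.1 -0.5  0.5 -1.2  1.2  0.8 -0.5  0.7]
proj scene board [[587.0, 284.0], [429.0, 429.0], [26.0, 182.0], [191.0, 65.0]]
far 0.038 [ 0.5525404  -0.13446209] 13.034530353651444 rms 0.59 scene pred [[379.0, 193.0], [297.0, 251.0], [199.0, 184.0], [280.0, 129.0]]
far 0.052 [ 0.5511692 -0.1329333] 13.031661031098807 rms 0.73 scene pred [[379.0, 164.0], [296.0, 222.0], [197.0, 155.0], [279.0, 101.0]]
near 0.038 [ 0.48233609 -0.15480908] 19.16427102552833 rms 0.41 scene pred [[254.0, 114.0], [180.0, 173.0], [77.0, 118.0], [152.0, 62.0]]
near 0.052 [ 0.48184996 -0.15302361] 19.16215453179435 rms 0.53 scene pred [[254.0, 87.0], [180.0, 146.0], [76.0, 91.0], [151.0, 35.0]]
```

```bash
cat >> h.py <<'E'
BK=np.array([0.5672,0.1555,np.radians(6.4)])
def bw(P): return pose(BK,np.atleast_2d(np.array(P,float))/1000)
def st():
    s=r.get_state(); return s
def plan(target,yaw=None,grip=1.0,n=None,maxmm=45,roll=180,pitch=0,split=True):
    """rows from current measured pose to tool pose"""
    s=st(); p=s["tcp_pos"]; R0=R.from_euler('xyz',s["eef_rot"],degrees=True)
    if yaw is None: yaw=s["eef_rot"][2]
    R1=R.from_euler('xyz',[roll,pitch,yaw],degrees=True)
    rv=(R0.inv()*R1).as_rotvec(); d=np.array(target)-p
    n=n or int(max(np.ceil(np.linalg.norm(d)*1000/maxmm),np.ceil(np.degrees(np.linalg.norm(rv))/7.5),1))
    rows=[]
    for k in range(n):
        Rk=R0*R.from_rotvec(rv*k/n); t=Rk.inv().apply(d/n)*1000
        rows.append([*np.round(rv/n,4).tolist(),*np.round(t,1).tolist(),grip])
    print("from",p.round(4),s["eef_rot"].round(1),"n",n)
    for i in range(0,n,10): print(str(rows[i:i+10]).replace(" ",""))
E
python3 - <<'E'
from h import *
i=r.camera_info("wrist");V=i["view"];o=-V[:3,:3].T@V[:3,3]
s=st();R0=R.from_euler('xyz',s["eef_rot"],degrees=True)
print("cam in tool",R0.inv().apply(o-s["tcp_pos"]).round(3), "axis",R0.inv().apply(V[2,:3]).round(2))
print("soap base",atz("top",(252,113),0),"cap",atz("top",(251,84),.17),"mug",atz("top",(373,128),.085),"jar",atz("top",(114,129),.075))
print("red bar locked",bw([-48,-55,88]),"handle",bw([-114,55,51.5]))
for b in([-38,74,30],[-38,-74,30],[28,74,30],[28,-74,30]):print(bw(b))
t=bw([-48,-55,88])[0]; plan([t[0],t[1],.2],-173.6)
E
```

```text
cam in tool [-0.    -0.07  -0.159] axis [0.   0.26 0.97]
soap base [ 0.78922107 -0.01607183  0.        ] cap [ 0.79972866 -0.01533568  0.17      ] mug [ 0.72117516 -0.28275883  0.085     ] jar [0.73919578 0.29511432 0.075     ]
red bar locked [[0.52562993 0.09549226 0.088     ]] handle [[0.44777967 0.19744978 0.0515    ]]
[[0.52118812 0.22480301 0.03      ]]
[[0.53768552 0.07772535 0.03      ]]
[[0.5867768  0.23215996 0.03      ]]
[[0.6032742 0.0850823 0.03     ]]
from [0.2632 0.6212 0.2258] [-1.80e+02 -1.00e-01 -1.13e+02] n 14
[[-0.0001,-0.0001,0.0756,27.3,-31.9,1.9,1.0],[-0.0001,-0.0001,0.0756,24.8,-33.9,1.9,1.0],[-0.0001,-0.0001,0.0756,22.1,-35.7,1.9,1.0],[-0.0001,-0.0001,0.0756,19.4,-37.2,1.9,1.0],[-0.0001,-0.0001,0.0756,16.5,-38.6,1.9,1.0],[-0.0001,-0.0001,0.0756,13.6,-39.7,1.9,1.0],[-0.0001,-0.0001,0.0756,10.5,-40.6,1.9,1.0],[-0.0001,-0.0001,0.0756,7.4,-41.3,1.9,1.0],[-0.0001,-0.0001,0.0756,4.3,-41.7,1.9,1.0],[-0.0001,-0.0001,0.0756,1.1,-42.0,1.9,1.0]]
[[-0.0001,-0.0001,0.0756,-2.1,-41.9,1.9,1.0],[-0.0001,-0.0001,0.0756,-5.2,-41.6,1.8,1.0],[-0.0001,-0.0001,0.0756,-8.3,-41.1,1.8,1.0],[-0.0001,-0.0001,0.0756,-11.4,-40.4,1.8,1.0]]
```

>>> step_arm([
  [0,0,0.0756,27.3,-31.9,1.9,1.0],
  [0,0,0.0756,24.8,-33.9,1.9,1.0],
  [0,0,0.0756,22.1,-35.7,1.9,1.0],
  [0,0,0.0756,19.4,-37.2,1.9,1.0],
  [0,0,0.0756,16.5,-38.6,1.9,1.0],
  [0,0,0.0756,13.6,-39.7,1.9,1.0],
  [0,0,0.0756,10.5,-40.6,1.9,1.0],
  [0,0,0.0756,7.4,-41.3,1.9,1.0],
  [0,0,0.0756,4.3,-41.7,1.9,1.0],
  [0,0,0.0756,1.1,-42.0,1.9,1.0],
])

```text
time_s: 1.15
tcp_pos: [0.4491, 0.2327, 0.2037]
eef_rot: [-179.8, -0.2, -157.5]
contact_force: [0.8, 0.9, -0.2]
gripper_width: 0.0871
```

```bash
python3 - <<'E'
from h import *
t=bw([-48,-55,88])[0]; plan([t[0],t[1],.2],-173.6,-0.2)
E
```

```text
from [0.4491 0.2327 0.2037] [-179.8   -0.2 -157.5] n 4
[[-0.0011,-0.0007,0.0701,-4.6,-39.0,1.1,-0.2],[-0.0011,-0.0007,0.0701,-7.3,-38.6,1.0,-0.2],[-0.0011,-0.0007,0.0701,-10.0,-38.0,1.0,-0.2],[-0.0011,-0.0007,0.0701,-12.6,-37.2,1.0,-0.2]]
```

>>> step_arm([
  [0,0,0.07,-4.6,-39.0,1,-0.2],
  [0,0,0.07,-7.3,-38.6,1,-0.2],
  [0,0,0.07,-10,-38,1,-0.2],
  [0,0,0.07,-12.6,-37.2,1,-0.2],
  [0,0,0,0,0,0,-0.2],
  [0,0,0,0,0,0,-0.2],
])

```text
time_s: 1.75
tcp_pos: [0.5275, 0.0838, 0.1994]
eef_rot: [-179.7, -0.2, -174.7]
contact_force: [-0.7, 0.4, -0.2]
gripper_width: 0.045
```

```bash
python3 - <<'E'
from h import *
t=bw([-48,-55,88])[0]; plan([t[0],t[1],.2],-173.6,-0.2)
shot("wrist","w1"); i=r.camera_info("wrist")
P=bw([[-48,-32,88],[-48,-78,88],[-78,-125,51.5],[-78,125,51.5],[80,-125,51.5],[80,125,51.5],[-114,20,51.5],[-114,90,51.5]])
print(proj("wrist",P,i).round(0).tolist())
shot("scene","s1",(200,80,400,230),4)
E
```

```text
from [0.5275 0.0838 0.1994] [-179.7   -0.2 -174.7] n 1
[[-0.0049,-0.0034,-0.0195,0.8,11.8,-0.7,-0.2]]
[[257.0, 228.0], [256.0, 181.0], [285.0, 129.0], [282.0, 328.0], [137.0, 135.0], [165.0, 326.0], [315.0, 257.0], [311.0, 305.0]]
```

View pics/w1.png

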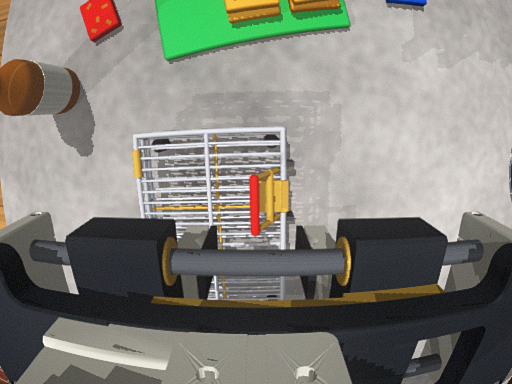

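View pics/s1.png

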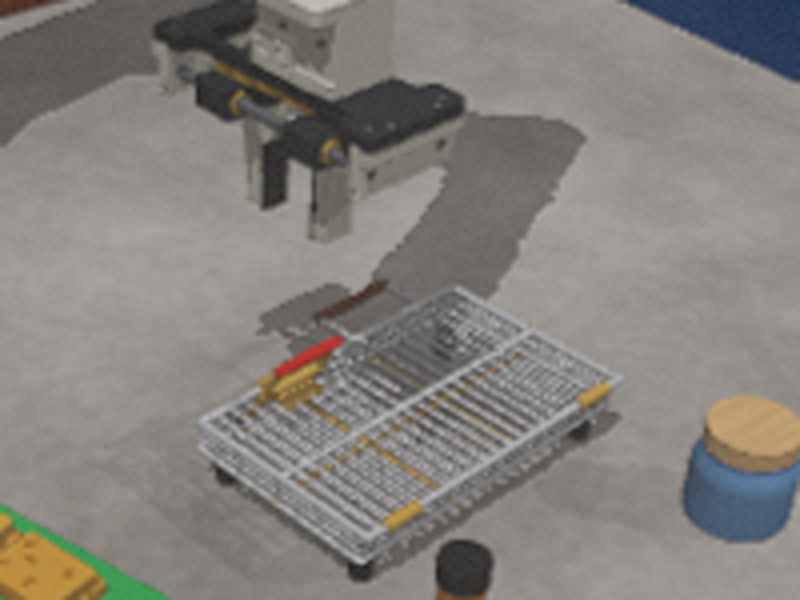

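The wrist view shows the red bar at (254,177)-(255,233). The prediction was within 2 px of that, so the fit holds. Next I straddle the thumb bar and swing it out.

```bash
python3 - <<'E'
from h import *
t=bw([-48,-55,88])[0]; plan([t[0],t[1],.075],-173.6,-0.3,n=5)
E
```

```text
from [0.5272 0.0849 0.1995] [-179.7   -0.2 -174.6] n 5
[[-0.001,-0.0006,-0.0035,0.0,2.3,24.9,-0.3],[-0.001,-0.0006,-0.0035,0.0,2.2,24.9,-0.3],[-0.001,-0.0006,-0.0035,0.0,2.2,24.9,-0.3],[-0.001,-0.0006,-0.0035,0.1,2.2,24.9,-0.3],[-0.001,-0.0006,-0.0035,0.1,2.2,24.9,-0.3]]
```

>>> step_arm([
  [-0.005,-0.003,-0.018,0,11,0,-0.3],
  [0,0,0,0,0,25,-0.3],
  [0,0,0,0,0,30,-0.3],
  [0,0,0,0,0,20,-0.3],
  [0,0,0,0,0,0,-0.3],
  [0,0,0,0,0,0,-0.3],
])

```text
time_s: 2.45
tcp_pos: [0.5254, 0.1058, 0.1249]
eef_rot: [179.8, 0.3, -172.6]
contact_force: [0.5, -0.3, 0.7]
gripper_width: 0.0304
```

```bash
python3 - <<'E'
from h import *
t=bw([-48,-55,88])[0]; plan([t[0],t[1],.075],-173.6,-0.3)
shot("wrist","w2"); 
E
```

```text
from [0.5254 0.1058 0.1249] [ 179.8    0.3 -172.6] n 2
[[0.0019,0.0028,0.0088,0.7,-5.2,24.9,-0.3],[0.0019,0.0028,0.0088,0.6,-5.2,24.9,-0.3]]
```

View pics/w2.png

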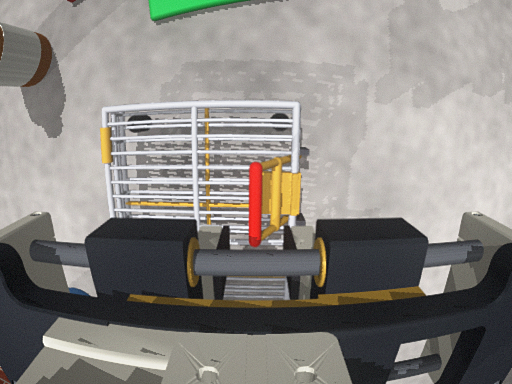

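>>> step_arm([
  [0,0,0.017,1,-10,0,-0.3],
  [0,0,0,0,0,0,-0.3],
  [0,0,0,0,0,0,-0.3],
])

```text
time_s: 2.8
tcp_pos: [0.5271, 0.0964, 0.1279]
eef_rot: [179.7, 0.6, -173.6]
contact_force: [-0.1, -0.0, -0.2]
gripper_width: 0.0302
```

```bash
python3 - <<'E'
from h import *
t=bw([-48,-55,88])[0]; plan([t[0],t[1],.075],-173.6,-0.3)
E
```

```text
from [0.5271 0.0964 0.1279] [ 179.7    0.6 -173.6] n 2
[[0.0028,0.0051,0.0003,1.0,-0.5,26.4,-0.3],[0.0028,0.0051,0.0003,0.9,-0.4,26.4,-0.3]]
```

>>> step_arm([
  [0.005,0.01,0,1,0,20,-0.3],
  [0,0,0,0,0,17,-0.3],
  [0,0,0,0,0,10,-0.3],
  [0,0,0,0,0,0,-0.3],
  [0,0,0,0,0,0,-0.3],
])

```text
time_s: 3.3
tcp_pos: [0.5286, 0.0964, 0.0829]
eef_rot: [179.9, 0.3, -173.6]
contact_force: [0.0, 1.0, -0.5]
gripper_width: 0.0307
```

```bash
python3 - <<'E'
from h import *
t=bw([-48,-55,88])[0]; plan([t[0],t[1],.075],-173.6,-0.3)
shot("wrist","w3",(180,140,340,260),5);shot("scene","s3",(240,110,360,200),6)
E
```

```text
from [0.5286 0.0964 0.0829] [ 179.9    0.3 -173.6] n 1
[[0.0025,0.0058,-0.0008,3.1,-0.5,7.9,-0.3]]
```

View pics/w3.png

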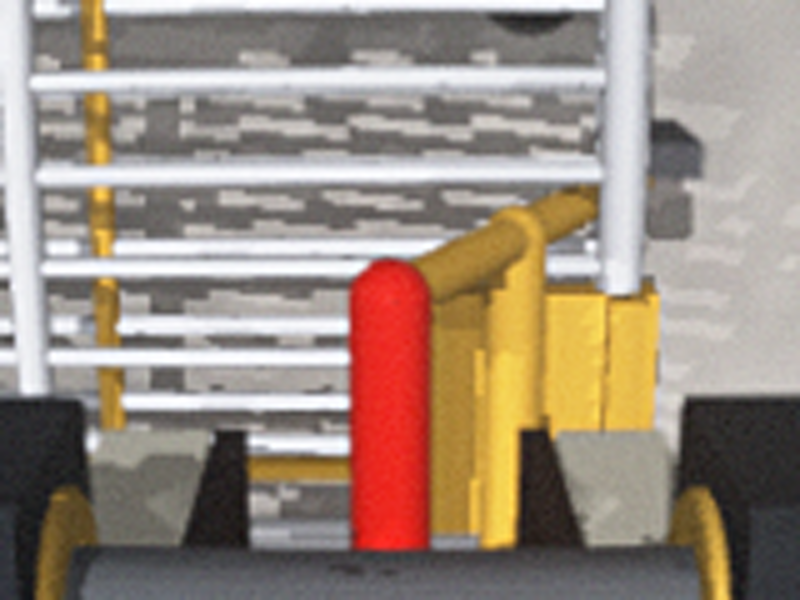

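View pics/s3.png

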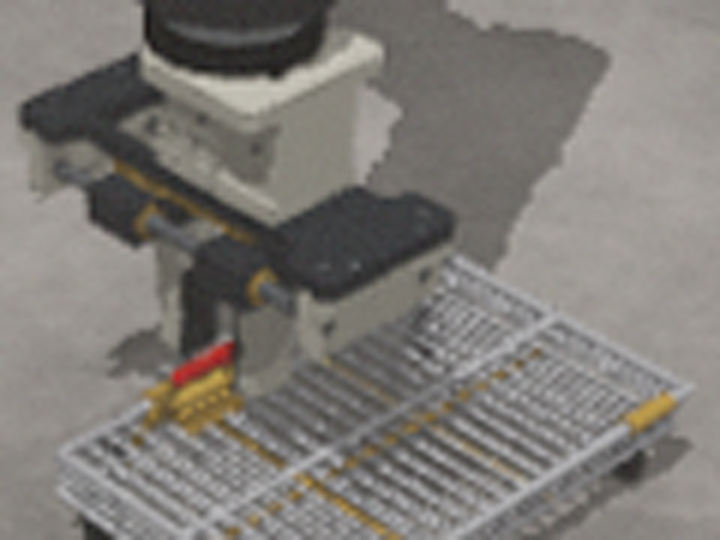

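>>> step_arm([
  [0,0,0,2,0,7,-0.3],
  [0,0,0,0,0,0,-0.3],
  [0,0,0,10,0,0,-0.3],
  [0,0,0,10,0,0,-0.3],
  [0,0,0,10,0,0,-0.3],
  [0,0,0,10,0,0,-0.3],
])

```text
time_s: 4.0
tcp_pos: [0.4861, 0.0924, 0.0771]
eef_rot: [179.7, 0.6, -173.6]
contact_force: [0.6, 0.1, 0.7]
gripper_width: 0.0309
```

```bash
python3 - <<'E'
from h import *
t=bw([-135,-55,88])[0]; plan([t[0],t[1],.075],-173.6,-0.3)
shot("wrist","w4",(180,100,340,260),4)
E
```

```text
from [0.4861 0.0924 0.0771] [ 179.7    0.6 -173.6] n 2
[[0.0022,0.0055,-0.0004,23.7,-0.7,0.8,-0.3],[0.0022,0.0055,-0.0004,23.7,-0.7,0.9,-0.3]]
```

View pics/w4.png

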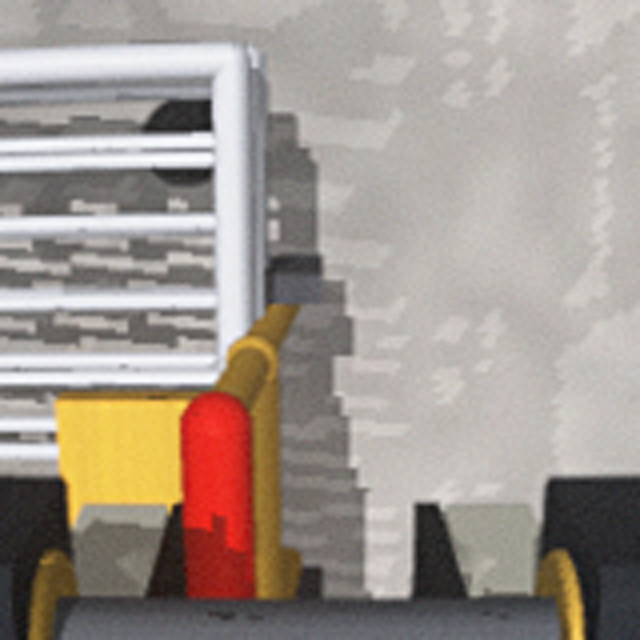

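>>> step_arm([
  [0,0,0,10,0,0,-0.3],
  [0,0,0,10,0,0,-0.3],
  [0,0,0,10,0,0,-0.3],
  [0,0,0,8,0,0,-0.3],
  [0,0,0,5,0,0,-0.3],
  [0,0,0,0,0,0,-0.3],
  [0,0,0,0,0,0,-0.3],
])

```text
time_s: 4.75
tcp_pos: [0.4392, 0.0876, 0.0775]
eef_rot: [179.6, 0.9, -173.6]
contact_force: [1.1, -0.6, -0.9]
gripper_width: 0.0311
```

```bash
python3 - <<'E'
from h import *
t=bw([-135,-55,88])[0]; plan([t[0],t[1],.075],-173.6,-0.3)
shot("wrist","w5",(180,100,340,260),4)
shot("scene","s5",(240,110,360,200),6)
E
```

```text
from [0.4392 0.0876 0.0775] [ 179.6    0.9 -173.6] n 1
[[0.0061,0.0159,0.0009,0.3,-1.8,2.5,-0.3]]
```

View pics/w5.png

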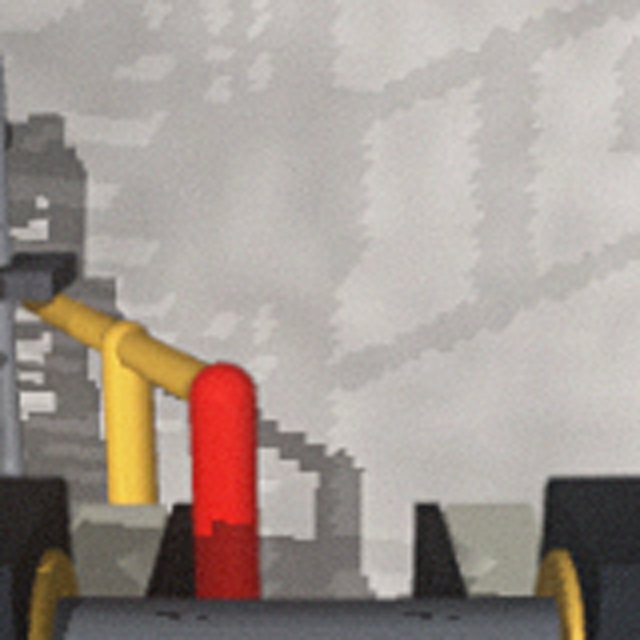

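View pics/s5.png

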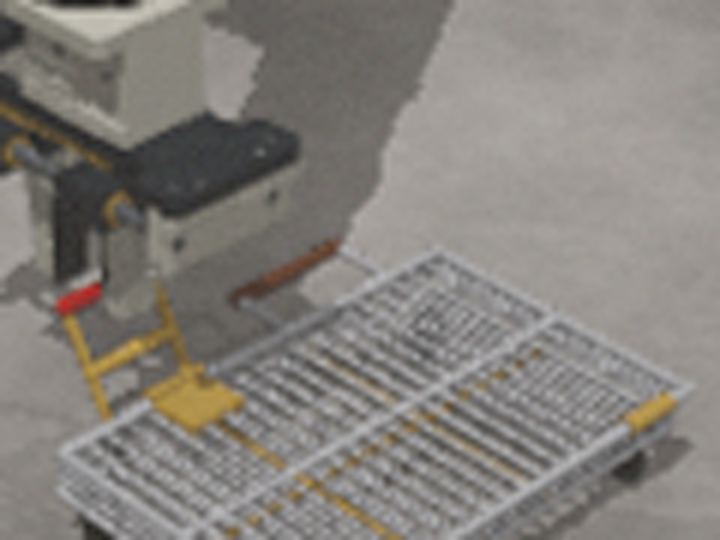

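The clip is swung out (the red bar leans to the front). I push it a few mm more to reach the stop, then rise.

>>> step_arm([
  [0.005,0.012,0,4,0,0,-0.3],
  [0,0,0,3,0,0,-0.3],
  [0,0,0,0,0,0,-0.3],
])

```text
time_s: 5.15
tcp_pos: [0.4392, 0.0893, 0.0791]
eef_rot: [179.8, 0.9, -173.4]
contact_force: [0.1, 0.5, -0.4]
gripper_width: 0.0303
```

>>> step_arm([
  [0,0,0,-5,0,0,-0.3],
  [0,0,0,0,0,-10,-0.3],
  [0,0,0,0,0,-20,-0.3],
  [0,0,0,0,0,-20,-0.3],
  [0,0,0,0,0,0,0.0],
  [0,0,0,0,0,0,0.0],
])

```text
time_s: 5.75
tcp_pos: [0.441, 0.0884, 0.1315]
eef_rot: [179.9, 0.4, -173.5]
contact_force: [-0.2, -0.4, -0.3]
gripper_width: 0.0409
```

```bash
python3 - <<'E'
from h import *
shot("wrist","w6")
i=r.camera_info("wrist");print(proj("wrist",bw([[-126,-55,86],[-126,-32,86],[-126,-78,86],[-114,20,51.5],[-114,90,51.5]]),i).round(0).tolist())
t=bw([-114,55,88])[0]; plan([t[0],t[1],.13],-173.6,-0.3)
E
```

```text
[[248.0, 212.0], [248.0, 241.0], [248.0, 181.0], [237.0, 277.0], [239.0, 333.0]]
from [0.4413 0.0885 0.1315] [ 180.     0.5 -173.5] n 3
[[0.0003,0.0027,0.0006,-6.3,35.8,0.6,-0.3],[0.0003,0.0027,0.0006,-6.2,35.9,0.6,-0.3],[0.0003,0.0027,0.0006,-6.2,35.9,0.5,-0.3]]
```

View pics/w6.png

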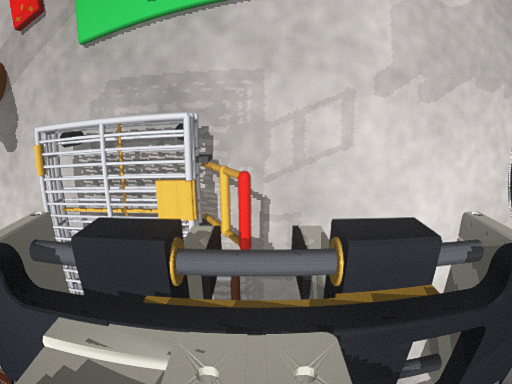

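>>> step_arm([
  [0,0,0,-3,32,0,-0.45],
  [0,0,0,-3,32,0,-0.45],
  [0,0,0,-3,20,0,-0.45],
  [0,0,0,0,5,0,-0.45],
  [0,0,0,0,0,0,-0.45],
])

```text
time_s: 6.3
tcp_pos: [0.4378, 0.1788, 0.129]
eef_rot: [-179.9, 0.2, -173.6]
contact_force: [-0.2, -0.2, 0.3]
gripper_width: 0.0241
```

```bash
python3 - <<'E'
from h import *
t=bw([-119,55,88])[0]; plan([t[0],t[1],.1],-173.6,-0.45)
shot("wrist","w7")
i=r.camera_info("wrist");print(proj("wrist",bw([[-114,20,51.5],[-114,90,51.5],[-78,-125,51.5]]),i).round(0).tolist())
E
```

```text
from [0.4378 0.1788 0.129 ] [-179.9    0.2 -173.6] n 1
[[-0.0021,0.0027,-0.0007,-6.9,17.5,29.0,-0.45]]
[[242.0, 183.0], [243.0, 260.0], [197.0, 9.0]]
```

View pics/w7.png

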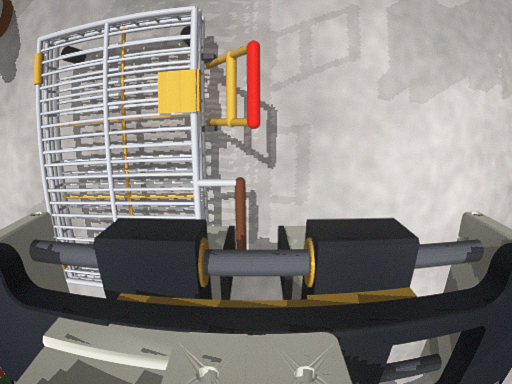

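>>> step_arm([
  [0,0,0,-6,13,20,-0.45],
  [0,0,0,0,0,5,-0.45],
  [0,0,0,0,0,0,-0.45],
])

```text
time_s: 6.65
tcp_pos: [0.442, 0.1896, 0.1032]
eef_rot: [-179.8, 0.1, -173.8]
contact_force: [0.2, 0.2, 0.3]
gripper_width: 0.024
```

```bash
python3 - <<'E'
from h import *
t=bw([-117,55,88])[0]; plan([t[0],t[1],.042],-173.6,-0.45)
E
```

```text
from [0.442  0.1896 0.1032] [-1.798e+02  1.000e-01 -1.738e+02] n 2
[[-0.0014,0.0008,-0.0013,-1.8,3.7,30.6,-0.45],[-0.0014,0.0008,-0.0013,-1.8,3.6,30.6,-0.45]]
```

>>> step_arm([
  [0,0,0,-2,4,15,-0.45],
  [0,0,0,-0.5,1,12,-0.45],
  [0,0,0,0,0,8,-0.45],
  [0,0,0,0,0,0,-0.45],
])

```text
time_s: 7.05
tcp_pos: [0.4441, 0.1923, 0.0681]
eef_rot: [-179.8, 0.1, -173.9]
contact_force: [0.6, 1.1, 0.2]
gripper_width: 0.0241
```

```bash
python3 - <<'E'
from h import *
t=bw([-117,55,88])[0]; plan([t[0],t[1],.042],-173.6,-0.45)
shot("wrist","w8",(160,120,320,260),5); shot("scene","s8",(240,110,360,200),6)
E
```

```text
from [0.4441 0.1923 0.0681] [-1.798e+02  1.000e-01 -1.739e+02] n 1
[[-0.0028,0.002,-0.0046,-1.2,4.8,26.1,-0.45]]
```

View pics/w8.png

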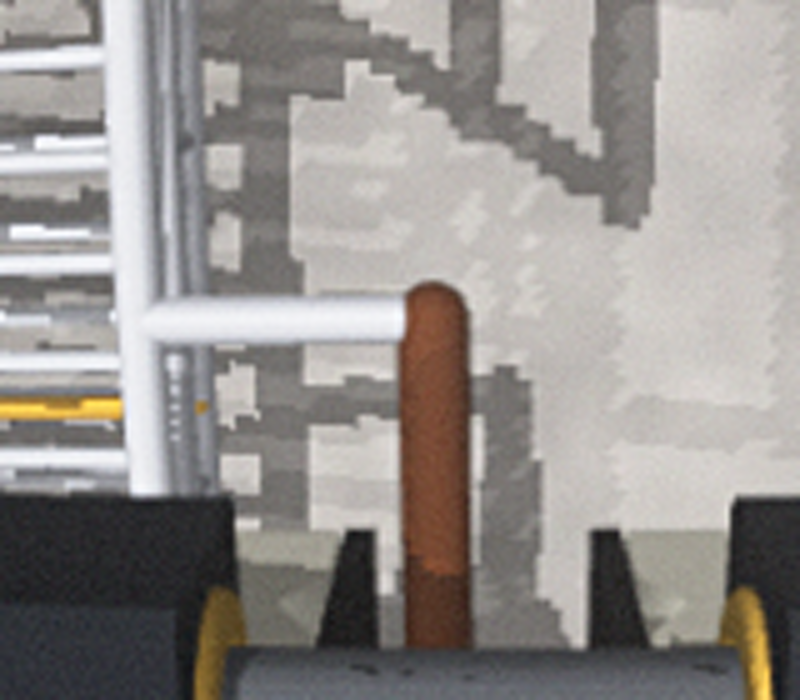

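View pics/s8.png

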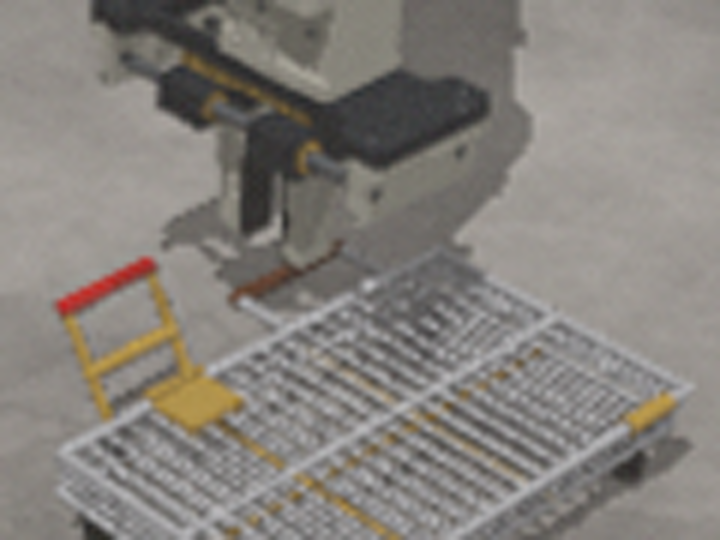

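>>> step_arm([
  [0,0,0,0,3,12,-0.45],
  [0,0,0,0,0,10,-0.45],
  [0,0,0,0,0,3,-0.45],
  [0,0,0,0,0,0,-0.45],
])

```text
time_s: 7.55
tcp_pos: [0.4449, 0.1965, 0.0431]
eef_rot: [-180.0, 0.3, -173.8]
contact_force: [-0.1, 0.3, 0.3]
gripper_width: 0.024
```

>>> step_arm([
  [0,0,0,0,0,3,-0.45],
  [0,0,0,-2,0,0,-0.7],
  [0,0,0,0,0,0,-1],
  [0,0,0,0,0,0,-1],
  [0,0,0,0,0,0,-1],
], squeeze=10)

```text
time_s: 8.05
tcp_pos: [0.4496, 0.1973, 0.041]
eef_rot: [-180.0, 0.5, -173.7]
contact_force: [-4.5, 1.0, -1.3]
gripper_width: 0.0084
```

>>> step_arm([
  [0,0,0,-0.6,0,-12,-1],
  [0,0,0,-1.5,0,-15,-1],
  [0,0,0,-3,0,-15,-1],
  [0,0,0,-4,0,-15,-1],
  [0,0,0,-5,0,-14,-1],
  [0,0,0,0,0,0,-1],
])

```text
time_s: 8.65
tcp_pos: [0.4641, 0.1991, 0.1149]
eef_rot: [180.0, 0.6, -173.7]
contact_force: [0.5, -1.0, -1.3]
gripper_width: 0.0084
```

```bash
sed -i 's/BK=np.array(\[0.5672,0.1555/BK=np.array([0.5685,0.1560/' h.py; python3 - <<'E'
from h import *
h=bw([80,55,41-0])[0]; p=st()["tcp_pos"]; c,s=np.cos(BK[2]),np.sin(BK[2])
d=p-h; dx=d[0]*c+d[1]*s; print("rel hinge",dx,d[2],"theta",np.arctan2(d[2],-dx),"rad",np.hypot(dx,d[2]))
shot("scene","s9",(230,80,370,200),5)
E
```

```text
rel hinge -0.17890037987535817 0.07392568866907165 theta 0.39185298700678156 rad 0.19357260489217984
```

View pics/s9.png

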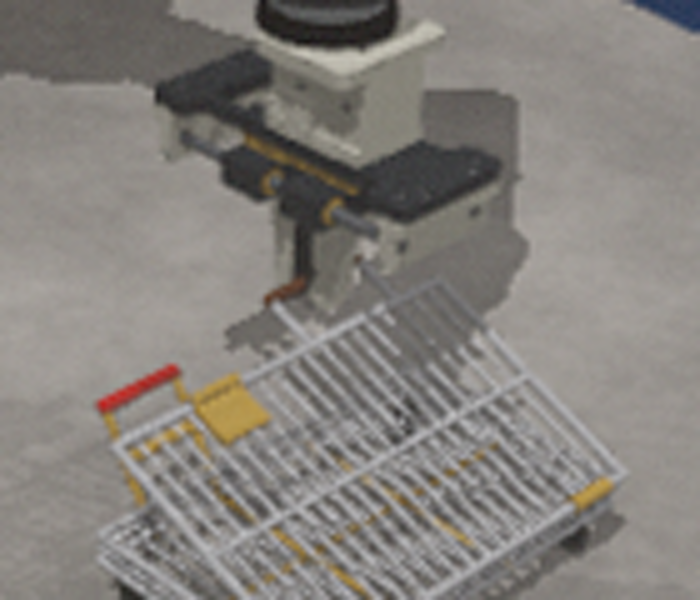

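```bash
cat > arc.py <<'E'
from h import *
import sys
z0=0.041
def arc(a1,step=.08,grip=-1):
    h=bw([80,55,0])[0]; p=st()["tcp_pos"]; c,s=np.cos(BK[2]),np.sin(BK[2])
    d=p-h; dx=d[0]*c+d[1]*s; dz=d[2]-z0; th=np.arctan2(dz,-dx); print("theta",th,"rad",np.hypot(dx,dz),"F",st()["contact_force"].round(1), "rot",st()["eef_rot"].round(1))
    n=int(np.ceil(abs(a1-th)/step)); A=np.linspace(th,a1,n+1); x,z=dx,dz; rows=[]
    for a in A[1:]:
        nx,nz=-.194*np.cos(a),.194*np.sin(a); rows.append([0,0,0,round(-(nx-x)*1000,1),0,round(-(nz-z)*1000,1),grip]); x,z=nx,nz
    print(rows)
arc(float(sys.argv[1]))
E
python3 arc.py .95
```

```text
theta 0.3867231301334442 rad 0.19358345517589443 F [ 1.5 -0.7 -2.1] rot [ 180.     0.6 -173.8]
[[0, 0, 0, np.float64(-5.2), 0, np.float64(-12.6), -1], [0, 0, 0, np.float64(-6.5), 0, np.float64(-12.0), -1], [0, 0, 0, np.float64(-7.3), 0, np.float64(-11.6), -1], [0, 0, 0, np.float64(-8.1), 0, np.float64(-11.0), -1], [0, 0, 0, np.float64(-8.8), 0, np.float64(-10.4), -1], [0, 0, 0, np.float64(-9.5), 0, np.float64(-9.8), -1], [0, 0, 0, np.float64(-10.2), 0, np.float64(-9.1), -1], [0, 0, 0, np.float64(-10.8), 0, np.float64(-8.3), -1]]
```

>>> step_arm([
  [0,0,0,-5.2,0,-12.6,-1],
  [0,0,0,-6.5,0,-12,-1],
  [0,0,0,-7.3,0,-11.6,-1],
  [0,0,0,-8.1,0,-11,-1],
  [0,0,0,-8.8,0,-10.4,-1],
  [0,0,0,-9.5,0,-9.8,-1],
  [0,0,0,-10.2,0,-9.1,-1],
  [0,0,0,-10.8,0,-8.3,-1],
  [0,0,0,0,0,0,-1],
])

```text
time_s: 9.6
tcp_pos: [0.5236, 0.2059, 0.1947]
eef_rot: [180.0, -0.3, -173.8]
contact_force: [-3.1, -0.2, 1.6]
gripper_width: 0.0085
```

```bash
python3 arc.py 1.4; python3 -c "
from h import *
shot('scene','s10',(230,60,390,200),5)"
```

```text
theta 0.9118295382485888 rad 0.19439112290170266 F [-3.1 -0.2  1.6] rot [ 180.    -0.3 -173.8]
[[0, 0, 0, np.float64(-11.2), 0, np.float64(-7.6), -1], [0, 0, 0, np.float64(-11.5), 0, np.float64(-7.1), -1], [0, 0, 0, np.float64(-12.0), 0, np.float64(-6.3), -1], [0, 0, 0, np.float64(-12.4), 0, np.float64(-5.5), -1], [0, 0, 0, np.float64(-12.7), 0, np.float64(-4.6), -1], [0, 0, 0, np.float64(-13.0), 0, np.float64(-3.7), -1], [0, 0, 0, np.float64(-13.2), 0, np.float64(-2.8), -1]]
```

View pics/s10.png

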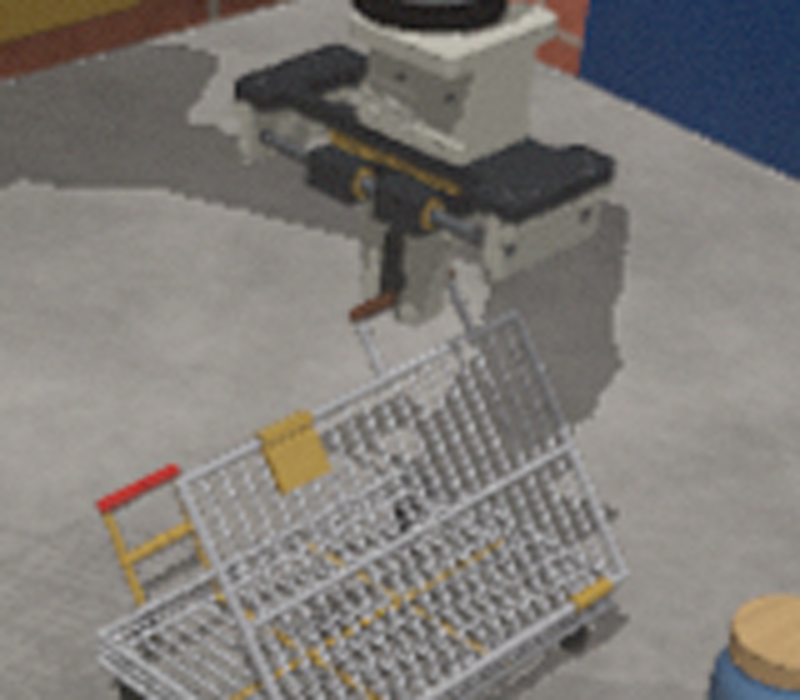

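>>> step_arm([
  [0,0,0,-11.2,0,-7.6,-1],
  [0,0,0,-11.5,0,-7.1,-1],
  [0,0,0,-12,0,-6.3,-1],
  [0,0,0,-12.4,0,-5.5,-1],
  [0,0,0,-12.7,0,-4.6,-1],
  [0,0,0,-13,0,-3.7,-1],
  [0,0,0,-13.2,0,-2.8,-1],
  [0,0,0,0,0,0,-1],
])

```text
time_s: 10.45
tcp_pos: [0.6048, 0.2153, 0.23]
eef_rot: [180.0, -0.8, -173.8]
contact_force: [-2.8, -1.0, 4.8]
gripper_width: 0.0084
```

```bash
python3 arc.py 1.7
```

```text
theta 1.37605832767626 rad 0.19263749734187297 F [-2.8 -1.   4.8] rot [ 180.    -0.8 -173.8]
[[0, 0, 0, np.float64(-12.1), 0, np.float64(-3.4), -1], [0, 0, 0, np.float64(-12.5), 0, np.float64(-1.2), -1], [0, 0, 0, np.float64(-12.6), 0, np.float64(-0.4), -1], [0, 0, 0, np.float64(-12.6), 0, np.float64(0.4), -1], [0, 0, 0, np.float64(-12.5), 0, np.float64(1.2), -1]]
```

>>> step_arm([
  [0,0,0,-12.1,0,-3,-1],
  [0,0,0,-12.5,0,-1.2,-1],
  [0,0,0,-12.6,0,-0.4,-1],
  [0,0,0,-12.6,0,0.4,-1],
  [0,0,0,-12.5,0,1.2,-1],
  [0,0,0,0,0,0,-1],
])

```text
time_s: 11.05
tcp_pos: [0.67, 0.2227, 0.2305]
eef_rot: [-180.0, -0.7, -173.7]
contact_force: [1.5, -0.5, 4.6]
gripper_width: 0.0082
```

```bash
python3 arc.py 1.75
```

```text
theta 1.7190795021001126 rad 0.19163894244633928 F [ 1.5 -0.5  4.6] rot [-180.    -0.7 -173.7]
[[0, 0, 0, np.float64(-6.3), 0, np.float64(-1.4), -1]]
```

>>> step_arm([
  [0,0,0,-4,0,0,-1],
  [0,0,0,0,0,0,-1],
  [0,0,0,0,0,0,-0.6],
  [0,0,0,0,0,0,-0.5],
  [0,0,0,0,0,-10,-0.5],
  [0,0,0,0,0,-20,-0.5],
  [0,0,0,0,0,-20,-0.5],
  [0,0,0,0,0,-10,-0.5],
])

```text
time_s: 11.85
tcp_pos: [0.6723, 0.2235, 0.2893]
eef_rot: [-179.9, -1.2, -173.7]
contact_force: [0.2, -0.0, 0.2]
gripper_width: 0.0227
```

```bash
python3 - <<'E'
from h import *
shot("scene","s11");shot("top","t11")
E
```

```text
(no output)
```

View pics/s11.png

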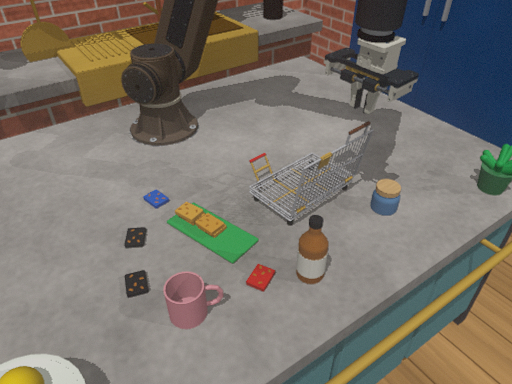

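View pics/t11.png

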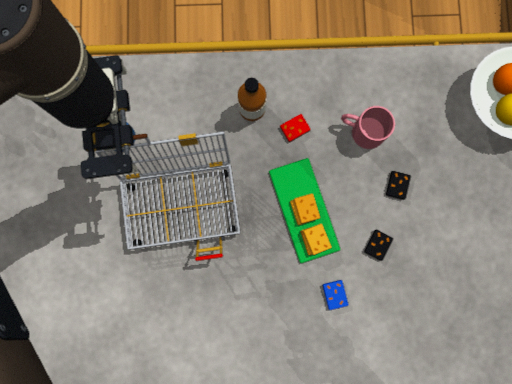

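```bash
python3 - <<'E'
from h import *
plan([.553,-.133,.22],103,1.0)
i=r.camera_info("wrist")
E
```

```text
from [0.6726 0.2236 0.2892] [-180.    -1.1 -173.7] n 12
[[-0.0012,-0.0013,0.1211,13.0,-28.4,6.0,1.0],[-0.0012,-0.0013,0.1211,9.5,-29.8,6.0,1.0],[-0.0012,-0.0013,0.1211,5.8,-30.8,5.9,1.0],[-0.0012,-0.0013,0.1211,2.1,-31.2,5.9,1.0],[-0.0012,-0.0013,0.1211,-1.7,-31.3,5.9,1.0],[-0.0012,-0.0013,0.1211,-5.4,-30.9,5.8,1.0],[-0.0012,-0.0013,0.1211,-9.1,-30.0,5.8,1.0],[-0.0012,-0.0013,0.1211,-12.7,-28.7,5.8,1.0],[-0.0012,-0.0013,0.1211,-16.0,-26.9,5.8,1.0],[-0.0012,-0.0013,0.1211,-19.2,-24.8,5.8,1.0]]
[[-0.0012,-0.0013,0.1211,-22.0,-22.3,5.8,1.0],[-0.0012,-0.0013,0.1211,-24.5,-19.5,5.8,1.0]]
```

>>> step_arm([
  [0,0,0.1211,13,-28.4,6,1],
  [0,0,0.1211,9.5,-29.8,6,1],
  [0,0,0.1211,5.8,-30.8,5.9,1],
  [0,0,0.1211,2.1,-31.2,5.9,1],
  [0,0,0.1211,-1.7,-31.3,5.9,1],
  [0,0,0.1211,-5.4,-30.9,5.8,1],
  [0,0,0.1211,-9.1,-30,5.8,1],
  [0,0,0.1211,-12.7,-28.7,5.8,1],
  [0,0,0.1211,-16,-26.9,5.8,1],
  [0,0,0.1211,-19.2,-24.8,5.8,1],
])

```text
time_s: 12.95
tcp_pos: [0.5581, -0.0784, 0.2216]
eef_rot: [-178.4, -0.6, 114.5]
contact_force: [1.1, 0.4, -0.7]
gripper_width: 0.0871
```

>>> step_arm([
  [0,0,0.1,-22,-20,5,1],
  [0,0,0,0,0,0,1],
  [0,0,0,0,0,0,1],
])

```text
time_s: 13.25
tcp_pos: [0.5443, -0.1107, 0.2138]
eef_rot: [-178.1, -0.5, 108.0]
contact_force: [0.4, 0.0, -0.4]
gripper_width: 0.087
```

```bash
python3 - <<'E'
from h import *
plan([.553,-.133,.18],103,1.0)
shot("wrist","w12"); i=r.camera_info("wrist")
H=np.array([(30,23,38),(30,-23,38),(-30,-23,38),(-30,23,38)])/1000
for q in([.5535,-.133,np.radians(13)],[.4832,-.1535,np.radians(19.2)]): print(proj("wrist",pose(q,H),i).round(0).tolist())
E
```

```text
from [ 0.5443 -0.1107  0.2138] [-178.1   -0.5  108. ] n 1
[[-0.0342,-0.0076,0.088,-24.2,2.5,33.5,1.0]]
[[251.0, 212.0], [213.0, 208.0], [216.0, 158.0], [256.0, 161.0]]
[[256.0, 147.0], [216.0, 148.0], [214.0, 96.0], [255.0, 94.0]]
```

View pics/w12.png

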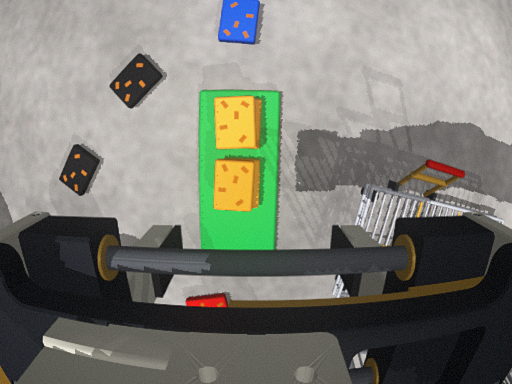

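```bash
python3 - <<'E'
import cv2
t=cv2.imread("pics/w12_full.png") if 0 else cv2.imread("pics/w12.png")
cv2.imwrite("pics/w12c.png",cv2.resize(t[85:225,190:290],None,fx=4.2,fy=4.2,interpolation=cv2.INTER_CUBIC))
E
```

```text
(no output)
```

View pics/w12c.png

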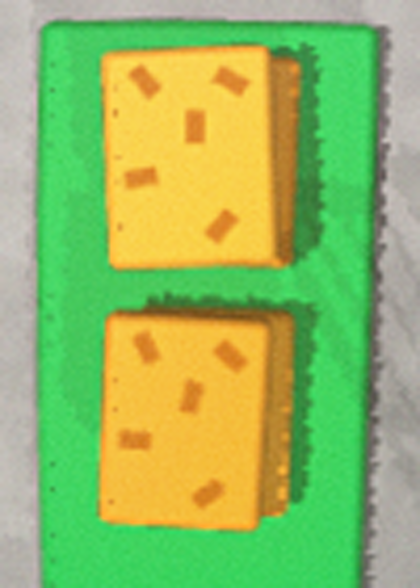

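```bash
cat > fit.py <<'E'
from h import *
def fit(n,uv,z,info,p0,fz=False):
    """uv order: (30,23),(30,-23),(-30,-23),(-30,23)"""
    H=np.array([(30,23,0),(30,-23,0),(-30,-23,0),(-30,23,0)])/1000
    f=lambda p:(proj(n,pose(p[:3],H+[0,0,p[3] if fz else z]),info)-uv).ravel()
    s=least_squares(f,[*p0,z] if fz else p0); return s.x,np.sqrt((s.fun**2).mean())
E
python3 - <<'E'
from fit import *
un=lambda L,k,o:(np.array(L,float)+.5)/k-.5+np.array(o)
i=r.camera_info("wrist")
for c,q in(([(258,528),(100,520),(108,315),(266,320)],[.5535,-.133,.22]),([(272,262),(112,268),(102,55),(266,47)],[.4832,-.1535,.33])):
    uv=un(c,4.2,(190,85))
    for fz in(0,1):
        x,e=fit("wrist",uv,.038,i,q,fz); x[2]=np.degrees(x[2]); print(x.round(4),e.round(2))
E
```

```text
[ 0.5541 -0.1337 15.0935] 0.92
[ 0.5567 -0.1338 15.0999  0.0247] 0.33
[ 0.4845 -0.1541 19.8352] 0.96
[ 0.4846 -0.155  19.8314  0.0241] 0.25
```

```bash
python3 - <<'E'
import cv2
from h import *
shot("scene","s12",(160,190,265,265),7)
un=lambda L,k,o:(np.array(L,float)+.5)/k-.5+np.array(o)
# predicted corner columns for both stacks, heights 10,24,38
for q in([.5541,-.1337,np.radians(15)],[.4845,-.1541,np.radians(19.8)]):
  for z in(.010,.024,.038):
    H=np.array([(30,23,0),(30,-23,0),(-30,-23,0),(-30,23,0)])/1000+[0,0,z]
    print(z,((proj("scene",pose(q,H))-[160,190]+.5)*7).round(0).tolist())
B=np.array([(115,50,10),(115,-50,10),(-115,-50,10),(-115,50,10)])/1000
print(((proj("scene",pose([.5525,-.129,np.radians(16.9)],B))-[160,190])*7).round(0).tolist())
E
```

```text
0.01 [[454.0, 284.0], [364.0, 355.0], [246.0, 279.0], [337.0, 212.0]]
0.024 [[452.0, 256.0], [361.0, 326.0], [242.0, 250.0], [334.0, 184.0]]
0.038 [[450.0, 228.0], [358.0, 297.0], [239.0, 222.0], [331.0, 156.0]]
0.01 [[311.0, 195.0], [228.0, 264.0], [107.0, 201.0], [192.0, 134.0]]
0.024 [[308.0, 167.0], [224.0, 236.0], [103.0, 173.0], [188.0, 106.0]]
0.038 [[304.0, 138.0], [220.0, 207.0], [98.0, 144.0], [184.0, 78.0]]
[[691.0, 331.0], [507.0, 500.0], [36.0, 212.0], [228.0, 76.0]]
```

View pics/s12.png

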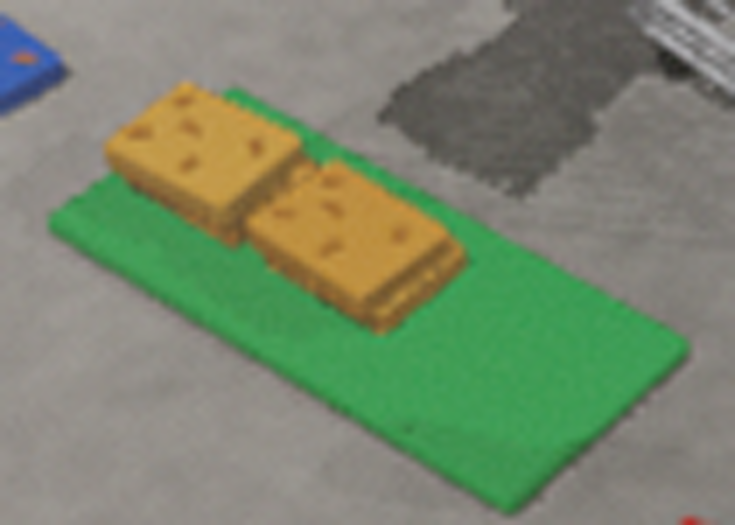

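```bash
python3 - <<'E'
from h import *
i=r.camera_info("wrist")
for q in([.5541,-.1337,np.radians(15)],[.4845,-.1541,np.radians(19.8)]):
  for z in(.010,.024,.038):
    H=np.array([(30,23,0),(30,-23,0),(-30,-23,0),(-30,23,0)])/1000+[0,0,z]
    print(z,((proj("wrist",pose(q,H),i)-[190,85]+.5)*4.2).round(0).tolist())
shot("wrist","w13",(195,90,285,220),6.0)
im=cv2.imread("pics/w13.png"); cv2.imwrite("pics/w13a.png",im[:400]); cv2.imwrite("pics/w13b.png",im[380:])
E
```

```text
0.01 [[261.0, 504.0], [109.0, 496.0], [115.0, 299.0], [271.0, 306.0]]
0.024 [[260.0, 516.0], [103.0, 508.0], [109.0, 303.0], [271.0, 311.0]]
0.038 [[260.0, 530.0], [97.0, 521.0], [102.0, 309.0], [271.0, 316.0]]
0.01 [[276.0, 257.0], [119.0, 263.0], [111.0, 59.0], [270.0, 52.0]]
0.024 [[276.0, 260.0], [113.0, 266.0], [105.0, 54.0], [270.0, 47.0]]
0.038 [[277.0, 263.0], [107.0, 270.0], [98.0, 49.0], [270.0, 41.0]]
```

View pics/w13b.png

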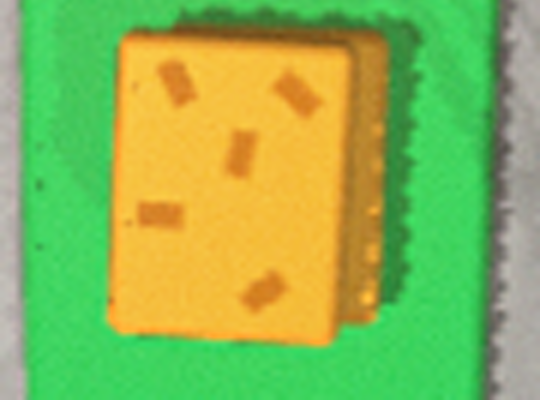

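View pics/w13a.png

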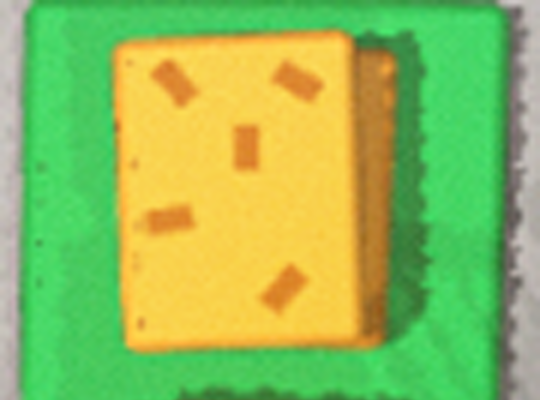

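Each stack is two slabs high, with the lower ones sticking out about 5 mm to +y. That makes four hash browns. I start with the top slab of the far stack.

```bash
python3 - <<'E'
from h import *
plan([.5541,-.1337,.09],105,1.0)
E
```

```text
from [ 0.5451 -0.1097  0.2142] [-178.1   -0.5  108.1] n 3
[[-0.0112,-0.0027,0.0183,-8.9,1.7,41.3,1.0],[-0.0112,-0.0027,0.0183,-8.8,1.4,41.3,1.0],[-0.0112,-0.0027,0.0183,-8.6,1.1,41.4,1.0]]
```

>>> step_arm([
  [-0.011,-0.003,0.018,-8.9,1.7,35,1],
  [-0.011,-0.003,0.018,-8.8,1.4,38,1],
  [-0.011,-0.003,0.018,-8.6,1.1,35,1],
  [0,0,0,0,0,0,1],
  [0,0,0,0,0,0,1],
])

```text
time_s: 13.9
tcp_pos: [0.5594, -0.13, 0.1058]
eef_rot: [179.6, 0.2, 105.6]
contact_force: [0.4, -0.7, 0.6]
gripper_width: 0.0879
```

```bash
python3 - <<'E'
from h import *
plan([.5541,-.1337,.0285],105,1.0)
E
```

```text
from [ 0.5594 -0.13    0.1058] [179.6   0.2 105.6] n 2
[[0.0033,0.0014,0.0048,-1.0,-3.3,38.7,1.0],[0.0033,0.0014,0.0048,-1.0,-3.2,38.7,1.0]]
```

>>> step_arm([
  [0.006,0.002,0.008,-2,-6,20,0.5],
  [0,0,0,0,0,20,0.5],
  [0,0,0,0,0,15,0.5],
  [0,0,0,0,0,5,0.5],
  [0,0,0,0,0,0,0.5],
  [0,0,0,0,0,0,0.5],
])

```text
time_s: 14.5
tcp_pos: [0.5633, -0.1298, 0.0559]
eef_rot: [179.2, 0.3, 105.6]
contact_force: [-0.4, -0.4, 0.2]
gripper_width: 0.0658
```

```bash
python3 - <<'E'
from h import *
plan([.5541,-.1337,.0285],105,0.5)
E
```

```text
from [ 0.5633 -0.1298  0.0559] [179.2   0.3 105.6] n 1
[[0.0145,0.0051,0.0113,-1.1,-10.3,27.2,0.5]]
```

>>> step_arm([
  [0.014,0.005,0.01,-1,-10,0,0.5],
  [0,0,0,0,0,0,0.5],
  [0,0,0,0,0,0,0.5],
])

```text
time_s: 14.8
tcp_pos: [0.5547, -0.1335, 0.0586]
eef_rot: [179.8, 0.0, 105.1]
contact_force: [-1.2, 0.4, 0.1]
gripper_width: 0.0656
```

```bash
python3 - <<'E'
from h import *
plan([.5541,-.1337,.0285],105,0.5)
shot("wrist","w14")
E
```

```text
from [ 0.5547 -0.1335  0.0586] [179.8   0.  105.1] n 1
[[0.0032,0.0006,0.0013,-0.0,-0.7,30.1,0.5]]
```

View pics/w14.png

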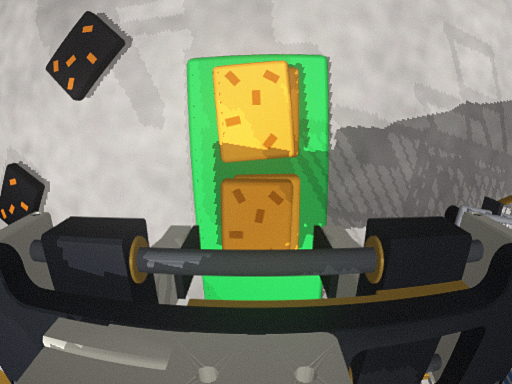

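>>> step_arm([
  [0.003,0,0,0,-1,12,0.5],
  [0.002,0,0,0,-1,10,0.5],
  [0,0,0,0,0,7,0.5],
  [0,0,0,0,0,0,0.5],
])

```text
time_s: 15.25
tcp_pos: [0.5521, -0.1342, 0.0266]
eef_rot: [-179.8, 0.0, 105.0]
contact_force: [-0.4, 0.2, 0.5]
gripper_width: 0.0658
```

>>> step_arm([
  [0,0,0,0,0,0,0.2],
  [0,0,0,0,0,0,-0.2],
  [0,0,0,0,0,0,-0.2],
  [0,0,0,0,0,0,-0.2],
  [0,0,0,0,0,0,-0.2],
], squeeze=20)

```text
time_s: 15.75
tcp_pos: [0.5521, -0.1342, 0.0263]
eef_rot: [-179.8, 0.0, 105.1]
contact_force: [-0.4, 0.6, 0.4]
gripper_width: 0.0459
```

>>> step_arm([
  [0,0,0,0,0,-10,-0.2],
  [0,0,0,0,0,-15,-0.2],
  [0,0,0,0,0,-25,-0.2],
  [0,0,0,0,0,-25,-0.2],
  [0,0,0,0,0,-15,-0.2],
  [0,0,0,0,0,0,-0.2],
])

```text
time_s: 16.35
tcp_pos: [0.5524, -0.1343, 0.1232]
eef_rot: [-179.8, 0.1, 105.1]
contact_force: [0.7, 1.0, -1.9]
gripper_width: 0.0458
```

```bash
python3 - <<'E'
from h import *
shot("wrist","w15"); shot("scene","s15",(160,130,320,270),5)
t=bw([28,-74,30])[0]; print(t); plan([t[0],t[1],.13],96.4,-0.2)
E
```

```text
[0.6045742 0.0855823 0.03     ]
from [ 0.5512 -0.1342  0.1209] [-179.7   -0.   105. ] n 6
[[-0.001,0.0,0.0252,33.1,18.1,-1.6,-0.2],[-0.001,0.0,0.0252,33.5,17.3,-1.6,-0.2],[-0.001,0.0,0.0252,33.9,16.4,-1.6,-0.2],[-0.001,0.0,0.0252,34.3,15.6,-1.6,-0.2],[-0.001,0.0,0.0252,34.7,14.7,-1.5,-0.2],[-0.001,0.0,0.0252,35.1,13.8,-1.5,-0.2]]
```

View pics/w15.png

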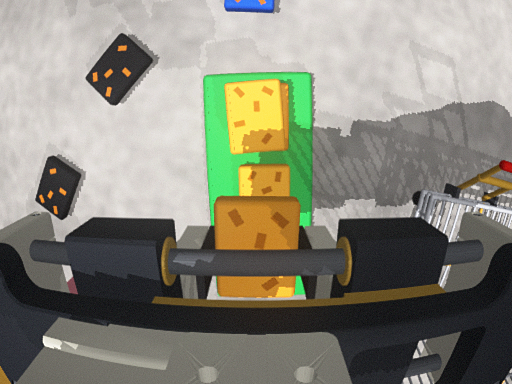

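View pics/s15.png

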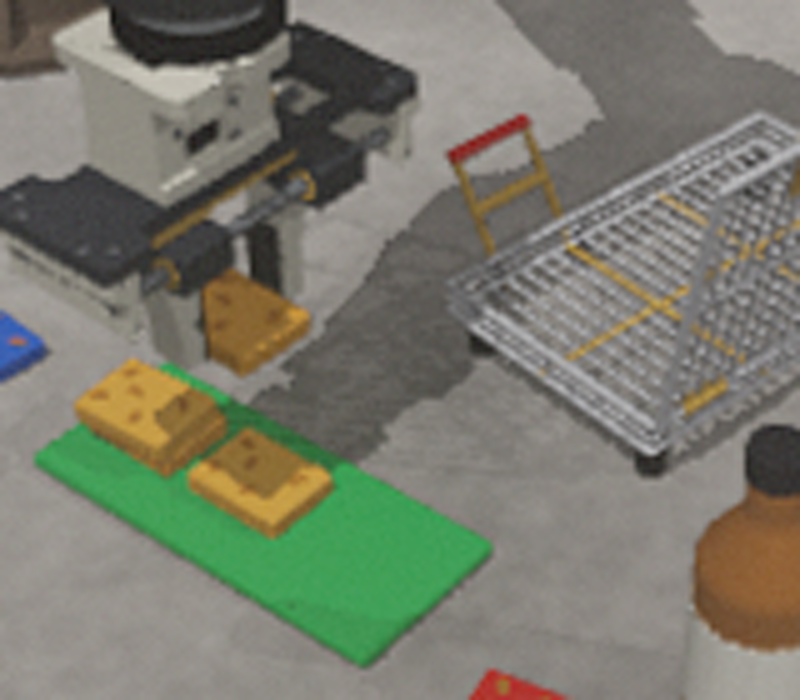

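```bash
python3 - <<'E'
from h import *
i=r.camera_info("wrist"); s=st(); print(s["tcp_pos"])
H=np.array([(30,23,0),(30,-23,0),(-30,-23,0),(-30,23,0)])/1000
for tilt in (-10,0,10):
  P=R.from_euler('zyx',[15,tilt,0],degrees=True).apply(H+[0,0,.007])+[s["tcp_pos"][0]+.002,s["tcp_pos"][1],s["tcp_pos"][2]+.005]
  print(tilt,proj("wrist",P,i).round(0).tolist())
E
```

```text
[ 0.55115174 -0.13416534  0.12091364]
-10 [[296.0, 298.0], [216.0, 300.0], [212.0, 195.0], [298.0, 195.0]]
0 [[294.0, 297.0], [216.0, 297.0], [211.0, 199.0], [300.0, 199.0]]
10 [[293.0, 294.0], [217.0, 292.0], [209.0, 204.0], [300.0, 205.0]]
```

>>> step_arm([
  [0,0,0.025,33.1,18.1,-2,-0.2],
  [0,0,0.025,33.5,17.3,-2,-0.2],
  [0,0,0.025,33.9,16.4,-2,-0.2],
  [0,0,0.025,34.3,15.6,-2,-0.2],
  [0,0,0.025,34.7,14,-2,-0.2],
  [0,0,0.02,30,12,-1,-0.2],
  [0,0,0,0,0,0,-0.2],
  [0,0,0,0,0,0,-0.2],
])

```text
time_s: 17.25
tcp_pos: [0.5994, 0.0864, 0.1216]
eef_rot: [-178.8, 0.1, 96.2]
contact_force: [-0.7, -0.0, -0.7]
gripper_width: 0.0461
```

```bash
python3 - <<'E'
from h import *
t=bw([28,-72,30])[0]; print(t); plan([t[0],t[1],.07],96.4,-0.2)
shot("wrist","w16")
i=r.camera_info("wrist")
print(proj("wrist",bw([[-5,-125,30],[-5,37,30],[61,-37,30],[-71,-37,30],[-84,-129,47],[-84,129,47],[-5,-37,30]]),i).round(0).tolist())
E
```

```text
[0.60435126 0.08756984 0.03      ]
from [0.5994 0.0864 0.1216] [-1.788e+02  1.000e-01  9.620e+01] n 2
[[-0.0103,0.0013,-0.0021,0.4,3.0,25.8,-0.2],[-0.0103,0.0013,-0.0021,0.3,2.8,25.8,-0.2]]
[[196.0, 169.0], [378.0, 169.0], [296.0, 240.0], [298.0, 91.0], [185.0, 75.0], [470.0, 92.0], [298.0, 168.0]]
```

View pics/w16.png

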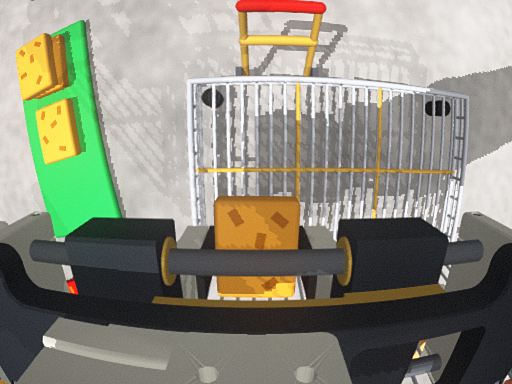

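>>> step_arm([
  [-0.02,0,-0.003,0.6,4,15,-0.2],
  [0,0,0,0,0,15,-0.2],
  [0,0,0,0,0,10,-0.2],
  [0,0,0,0,0,0,-0.2],
  [0,0,0,0,0,0,-0.2],
])

```text
time_s: 17.8
tcp_pos: [0.6016, 0.0826, 0.0788]
eef_rot: [-179.8, 0.2, 96.1]
contact_force: [0.0, -0.1, -1.0]
gripper_width: 0.0458
```

```bash
python3 - <<'E'
from h import *
t=bw([28,-72,30])[0]; plan([t[0],t[1],.034],96.4,-0.2)
E
```

```text
from [0.6016 0.0826 0.0788] [-179.8    0.2   96.1] n 2
[[-0.0015,0.0018,-0.0026,2.4,1.7,22.4,-0.2],[-0.0015,0.0018,-0.0026,2.4,1.7,22.4,-0.2]]
```

>>> step_arm([
  [-0.002,0.003,-0.005,5,3.4,12,-0.2],
  [0,0,0,0,0,12,-0.2],
  [0,0,0,0,0,8,-0.2],
  [0,0,0,0,0,0,-0.2],
  [0,0,0,0,0,0,-0.2],
])

```text
time_s: 18.3
tcp_pos: [0.6052, 0.088, 0.0449]
eef_rot: [180.0, 0.0, 96.4]
contact_force: [0.2, -0.7, -0.7]
gripper_width: 0.0459
```

```bash
python3 - <<'E'
from h import *
t=bw([28,-72,30])[0]; plan([t[0],t[1],.034],96.4,-0.2)
E
```

```text
from [0.6052 0.088  0.0449] [180.    0.   96.4] n 1
[[0.0003,0.0,-0.0002,-0.4,-0.9,10.9,-0.2]]
```

>>> step_arm([
  [0,0,0,0,0,7,-0.2],
  [0,0,0,0,0,3,-0.2],
  [0,0,0,0,0,0,-0.2],
  [0,0,0,0,0,0,-0.2],
])

```text
time_s: 18.7
tcp_pos: [0.6056, 0.0883, 0.0345]
eef_rot: [179.9, -0.0, 96.4]
contact_force: [-0.1, -0.2, -1.0]
gripper_width: 0.0456
```

>>> step_arm([
  [0,0,0,0,0,1.5,-0.2],
  [0,0,0,0,0,0,-0.2],
  [0,0,0,0,0,0,0.2],
  [0,0,0,0,0,0,0.2],
  [0,0,0,0,0,0,0.2],
])

```text
time_s: 19.2
tcp_pos: [0.6062, 0.0885, 0.0338]
eef_rot: [179.8, -0.0, 96.4]
contact_force: [0.1, -0.8, -0.0]
gripper_width: 0.0523
```

>>> step_arm([
  [0,0,0,0,0,-8,0.2],
  [0,0,0,0,0,-15,0.2],
  [0,0,0,0,0,-25,0.2],
  [0,0,0,0,0,-25,0.2],
  [0,0,0,0,0,-10,0.2],
  [0,0,0,0,0,0,0.5],
])

```text
time_s: 19.8
tcp_pos: [0.606, 0.0882, 0.1219]
eef_rot: [179.8, -0.0, 96.4]
contact_force: [-0.2, 1.0, 0.2]
gripper_width: 0.0562
```

```bash
python3 - <<'E'
from h import *
shot("wrist","w17")
shot("top","t17",(110,130,350,290),3)
plan([.554,-.130,.12],105,0.5)
E
```

```text
from [0.6051 0.0879 0.1201] [180.    0.   96.4] n 5
[[0.0001,0.0001,-0.03,-42.2,-15.0,0.0,0.5],[0.0001,0.0001,-0.03,-41.7,-16.3,0.0,0.5],[0.0001,0.0001,-0.03,-41.2,-17.5,0.0,0.5],[0.0001,0.0001,-0.03,-40.7,-18.8,0.0,0.5],[0.0001,0.0001,-0.03,-40.1,-20.0,0.0,0.5]]
```

View pics/w17.png

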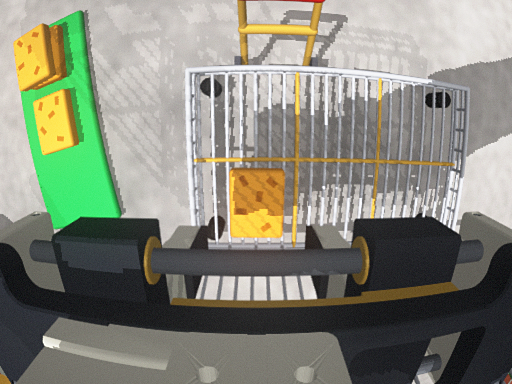

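View pics/t17.png

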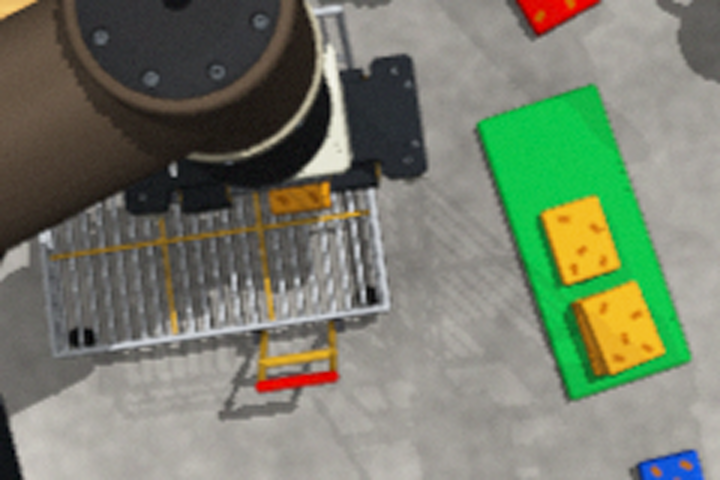

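```bash
python3 - <<'E'
from fit import *
i=r.camera_info("wrist")
im=cv2.imread("pics/w17.png"); cv2.imwrite("pics/w17c.png",cv2.resize(im[145:250,190:320],None,fx=5,fy=5,interpolation=cv2.INTER_CUBIC))
x,e=fit("wrist",np.array([(283,238),(230,238),(231,169),(285,169)]),.044,i,[.605,.086,.1])
d=x[:2]-bw([28,-74,0])[0,:2];c,s=np.cos(BK[2]),np.sin(BK[2]); print(x,np.degrees(x[2]),e,"bay err mm",1000*(d[0]*c+d[1]*s),1000*(-d[0]*s+d[1]*c))
E
```

```text
[0.60665329 0.08904626 0.09788442] 5.6083642352652205 0.8955246877381611 bay err mm 2.452253965349754 3.210618214550856
```

View pics/w17c.png

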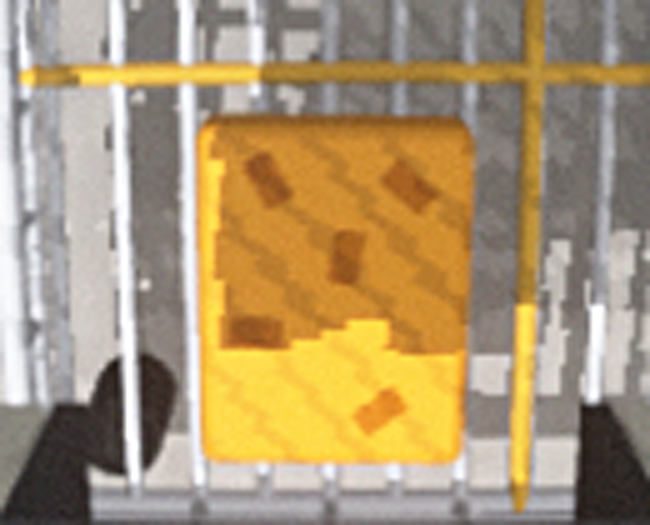

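>>> step_arm([
  [0,0,-0.03,-42.2,-15,-3,0.5],
  [0,0,-0.03,-41.7,-16.3,-3,0.5],
  [0,0,-0.03,-41.2,-17.5,-3,0.5],
  [0,0,-0.03,-40.7,-18.8,-3,0.5],
  [0,0,-0.03,-25,-35,-3,0.5],
  [0,0,0,0,-25,0,0.5],
  [0,0,0,0,0,0,0.5],
  [0,0,0,0,0,0,0.5],
])

```text
time_s: 20.7
tcp_pos: [0.5033, -0.133, 0.1249]
eef_rot: [-179.1, -0.1, 105.4]
contact_force: [-0.2, 0.2, 1.5]
gripper_width: 0.0659
```

```bash
python3 - <<'E'
from h import *
print(st()["tcp_pos"],st()["eef_rot"])
shot("wrist","w18")
im=cv2.imread("pics/w18.png"); cv2.imwrite("pics/w18c.png",cv2.resize(im[70:240,180:320],None,fx=3.5,fy=3.5,interpolation=cv2.INTER_CUBIC))
E
```

```text
[ 0.50334182 -0.13302426  0.12494431] [-1.79084863e+02 -1.37787253e-01  1.05401371e+02]
```

View pics/w18.png

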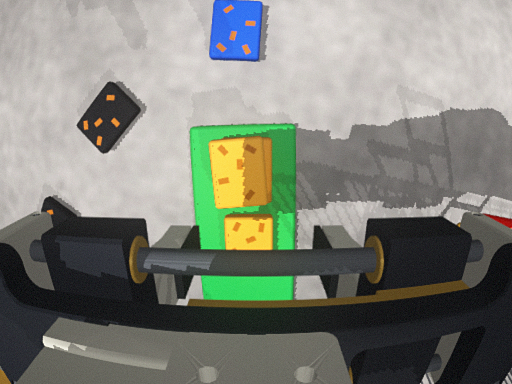

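View pics/w18c.png

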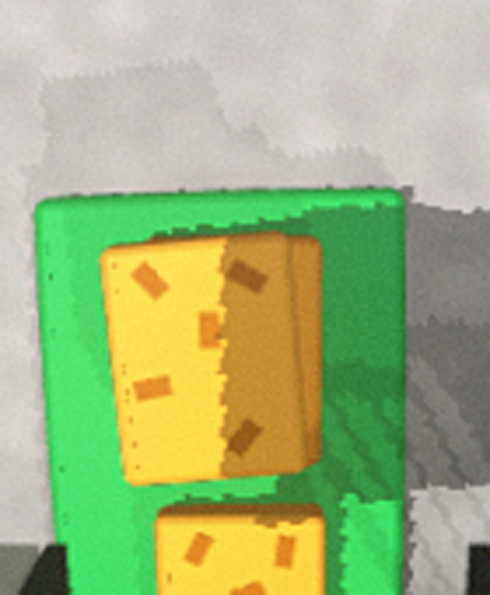

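```bash
python3 - <<'E'
from fit import *
un=lambda L,k,o:(np.array(L,float)+.5)/k-.5+np.array(o)
i=r.camera_info("wrist")
x,e=fit("wrist",un([(307,472),(126,485),(101,245),(289,234)],3.5,(180,70)),.038,i,[.48,-.155,.33]);print(x,np.degrees(x[2]),e)
print("front edge single",[atz("wrist",q,.024,i).round(4).tolist() for q in un([(158,508),(325,512)],3.5,(180,70))])
plan([x[0],x[1],.06],90+np.degrees(x[2]),.5)
E
```

```text
[ 0.48360028 -0.15355705  0.33941653] 19.447134621559343 0.7253945600579749
front edge single [[0.5273, -0.1559, 0.024], [0.5167, -0.1132, 0.024]]
from [ 0.5033 -0.1328  0.1248] [-179.1   -0.2  105.4] n 2
[[-0.0082,-0.0016,-0.0352,-7.5,-11.7,32.6,0.5],[-0.0082,-0.0016,-0.0352,-7.0,-12.2,32.5,0.5]]
```

>>> step_arm([
  [-0.008,0,-0.035,-7.5,-11.7,25,0.5],
  [-0.008,0,-0.035,-7,-12,25,0.5],
  [0,0,0,0,0,0,0.5],
  [0,0,0,0,0,0,0.5],
])

```text
time_s: 21.15
tcp_pos: [0.4872, -0.1517, 0.0729]
eef_rot: [180.0, -0.2, 109.7]
contact_force: [0.6, 0.0, 1.1]
gripper_width: 0.066
```

```bash
python3 - <<'E'
from h import *
plan([.4838,-.1537,.056],109.5,.5)
E
```

```text
from [ 0.4872 -0.1517  0.0729] [180.   -0.2 109.7] n 1
[[0.0004,-0.0026,0.0043,-0.8,-3.9,16.9,0.5]]
```

>>> step_arm([
  [0,0,0.004,-0.8,-3.9,14,0.5],
  [0,0,0,0,0,0,0.5],
  [0,0,0,0,0,0,0.5],
])

```text
time_s: 21.45
tcp_pos: [0.4879, -0.1521, 0.0608]
eef_rot: [179.8, -0.1, 109.6]
contact_force: [0.7, -0.0, -0.6]
gripper_width: 0.0655
```

```bash
python3 - <<'E'
from h import *
plan([.4838,-.1537,.0275],109.5,.5)
shot("wrist","w19")
E
```

```text
from [ 0.4879 -0.1521  0.0608] [ 1.798e+02 -1.000e-01  1.096e+02] n 1
[[0.0026,-0.001,0.0015,-0.1,-4.5,33.3,0.5]]
```

View pics/w19.png

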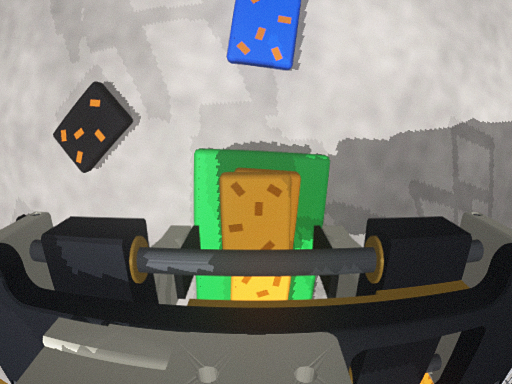

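>>> step_arm([
  [0.002,0,0,0,-6,8,0.5],
  [0.002,0,0,0,-3,10,0.5],
  [0,0,0,0,-1,8,0.5],
  [0,0,0,0,0,3,0.5],
  [0,0,0,0,0,0,0.5],
])

```text
time_s: 22.0
tcp_pos: [0.4789, -0.1552, 0.0308]
eef_rot: [180.0, -0.0, 109.6]
contact_force: [-0.6, 0.4, -0.4]
gripper_width: 0.0658
```

>>> step_arm([
  [0,0,0,0,5,2,0.5],
  [0,0,0,0,0,1,0.5],
  [0,0,0,0,0,0,0.5],
])

```text
time_s: 22.3
tcp_pos: [0.4844, -0.1535, 0.0276]
eef_rot: [180.0, -0.0, 109.6]
contact_force: [0.2, -0.1, -0.4]
gripper_width: 0.0661
```

>>> step_arm([
  [0,0,0,0,0,0.5,0.2],
  [0,0,0,0,0,0,-0.2],
  [0,0,0,0,0,0,-0.2],
  [0,0,0,0,0,0,-0.2],
  [0,0,0,0,0,0,-0.2],
])

```text
time_s: 22.8
tcp_pos: [0.4847, -0.1534, 0.0275]
eef_rot: [179.9, -0.0, 109.6]
contact_force: [-0.2, -0.3, -1.1]
gripper_width: 0.0461
```

>>> step_arm([
  [0,0,0,0,0,-10,-0.2],
  [0,0,0,0,0,-15,-0.2],
  [0,0,0,0,0,-25,-0.2],
  [0,0,0,0,0,-25,-0.2],
  [0,0,0,0,0,-15,-0.2],
  [0,0,0,0,0,0,-0.2],
])

```text
time_s: 23.4
tcp_pos: [0.4839, -0.1538, 0.1237]
eef_rot: [180.0, 0.0, 109.6]
contact_force: [-0.2, -0.0, 0.0]
gripper_width: 0.0456
```

```bash
python3 - <<'E'
from h import *
shot("wrist","w20"); 
t=bw([28,73,30])[0]; print(t); plan([t[0],t[1],.13],96.4,-0.2)
E
```

```text
[0.58818827 0.23166619 0.03      ]
from [ 0.4835 -0.1537  0.1227] [-180.    -0.   109.6] n 9
[[-0.0001,-0.0,0.0256,36.4,25.3,-0.8,-0.2],[-0.0001,-0.0,0.0256,37.1,24.4,-0.8,-0.2],[-0.0001,-0.0,0.0256,37.7,23.4,-0.8,-0.2],[-0.0001,-0.0,0.0256,38.3,22.5,-0.8,-0.2],[-0.0001,-0.0,0.0256,38.8,21.5,-0.8,-0.2],[-0.0001,-0.0,0.0256,39.4,20.5,-0.8,-0.2],[-0.0001,-0.0,0.0256,39.9,19.5,-0.8,-0.2],[-0.0001,-0.0,0.0256,40.4,18.4,-0.8,-0.2],[-0.0001,-0.0,0.0256,40.8,17.4,-0.8,-0.2]]
```

View pics/w20.png

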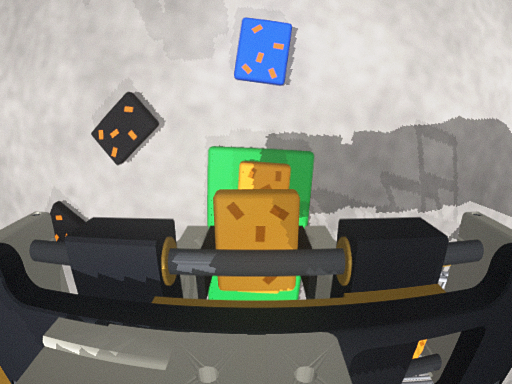

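>>> step_arm([
  [0,0,0.0256,36.4,25.3,-1,-0.2],
  [0,0,0.0256,37.1,24.4,-1,-0.2],
  [0,0,0.0256,37.7,23.4,-1,-0.2],
  [0,0,0.0256,38.3,22.5,-1,-0.2],
  [0,0,0.0256,38.8,21.5,-1,-0.2],
  [0,0,0.0256,39.4,20.5,-1,-0.2],
  [0,0,0.0256,39.9,19.5,-1,-0.2],
  [0,0,0.0256,40.4,18.4,-1,-0.2],
  [0,0,0.02,25,12,-1,-0.2],
  [0,0,0,0,0,0,-0.2],
])

```text
time_s: 24.45
tcp_pos: [0.5855, 0.2269, 0.1234]
eef_rot: [-179.4, 0.2, 95.8]
contact_force: [-0.0, -0.1, -1.0]
gripper_width: 0.0454
```

```bash
python3 - <<'E'
from h import *
t=bw([32,73,30])[0]; plan([t[0],t[1],.07],96.4,-0.2)
shot("wrist","w21")
E
```

```text
from [0.5855 0.2269 0.1234] [-179.4    0.2   95.8] n 2
[[-0.0056,0.0013,-0.005,2.4,3.9,26.7,-0.2],[-0.0056,0.0013,-0.005,2.3,3.8,26.7,-0.2]]
```

View pics/w21.png

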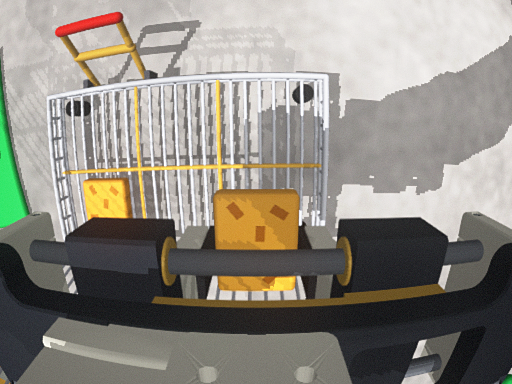

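>>> step_arm([
  [-0.01,0.002,-0.01,4.7,7,15,-0.2],
  [0,0,0,0,0,15,-0.2],
  [0,0,0,0,0,15,-0.2],
  [0,0,0,0,0,8,-0.2],
  [0,0,0,0,0,0,-0.2],
  [0,0,0,0,0,0,-0.2],
])

```text
time_s: 25.1
tcp_pos: [0.5876, 0.2248, 0.0655]
eef_rot: [-179.5, 0.2, 96.3]
contact_force: [1.0, -0.1, -0.5]
gripper_width: 0.0457
```

```bash
python3 - <<'E'
from h import *
t=bw([32,73,30])[0]; plan([t[0],t[1],.034],96.4,-0.2)
E
```

```text
from [0.5876 0.2248 0.0655] [-179.5    0.2   96.3] n 1
[[-0.0082,0.004,-0.0014,6.9,5.6,31.4,-0.2]]
```

>>> step_arm([
  [-0.008,0.004,-0.001,7,5,0,-0.2],
  [0,0,0,0,0,0,-0.2],
  [0,0,0,0,0,0,-0.2],
])

```text
time_s: 25.4
tcp_pos: [0.5931, 0.233, 0.0674]
eef_rot: [179.8, -0.1, 96.4]
contact_force: [-0.8, 0.2, -0.0]
gripper_width: 0.0456
```

```bash
python3 - <<'E'
from h import *
t=bw([32,73,30])[0]; plan([t[0],t[1],.034],96.4,-0.2)
E
```

```text
from [0.5931 0.233  0.0674] [ 1.798e+02 -1.000e-01  9.640e+01] n 1
[[0.003,-0.0016,-0.0005,-0.9,-1.1,33.4,-0.2]]
```

>>> step_arm([
  [0,0,0,0,0,10,-0.2],
  [0,0,0,0,0,10,-0.2],
  [0,0,0,0,0,8,-0.2],
  [0,0,0,0,0,3,-0.2],
  [0,0,0,0,0,0,-0.2],
  [0,0,0,0,0,0,-0.2],
])

```text
time_s: 26.0
tcp_pos: [0.5929, 0.2332, 0.0334]
eef_rot: [179.9, -0.1, 96.4]
contact_force: [-1.7, 0.6, 3.5]
gripper_width: 0.0459
```

```bash
python3 - <<'E'
from h import *
t=bw([32,73,30])[0]; plan([t[0],t[1],.033],96.4,-0.2)
E
```

```text
from [0.5929 0.2332 0.0334] [ 1.799e+02 -1.000e-01  9.640e+01] n 1
[[0.0026,-0.0014,-0.0002,-1.0,-0.9,0.4,-0.2]]
```

On the grate (3.5 N). I release the slab and rise.

>>> step_arm([
  [0,0,0,0,0,0,0.18],
  [0,0,0,0,0,0,0.18],
  [0,0,0,0,0,0,0.18],
  [0,0,0,0,0,-8,0.18],
  [0,0,0,0,0,-15,0.18],
  [0,0,0,0,0,-25,0.2],
  [0,0,0,0,0,-25,0.2],
  [0,0,0,0,0,-10,0.2],
  [0,0,0,0,0,0,0.5],
])

```text
time_s: 26.9
tcp_pos: [0.5934, 0.2332, 0.1229]
eef_rot: [179.7, -0.1, 96.4]
contact_force: [-0.7, 0.6, -0.2]
gripper_width: 0.0561
```

```bash
python3 - <<'E'
from h import *
shot("wrist","w22")
plan([.49,-.147,.13],104,0.5)
E
```

```text
from [0.5932 0.2331 0.1222] [ 1.797e+02 -1.000e-01  9.640e+01] n 9
[[0.0005,-0.0002,-0.0147,-40.7,-16.1,-1.0,0.5],[0.0005,-0.0002,-0.0147,-40.4,-16.7,-1.0,0.5],[0.0005,-0.0002,-0.0147,-40.2,-17.3,-1.0,0.5],[0.0005,-0.0002,-0.0147,-39.9,-17.9,-1.0,0.5],[0.0005,-0.0002,-0.0147,-39.7,-18.5,-1.0,0.5],[0.0005,-0.0002,-0.0147,-39.4,-19.1,-0.9,0.5],[0.0005,-0.0002,-0.0147,-39.1,-19.6,-0.9,0.5],[0.0005,-0.0002,-0.0147,-38.8,-20.2,-0.9,0.5],[0.0005,-0.0002,-0.0147,-38.5,-20.8,-0.9,0.5]]
```

View pics/w22.png

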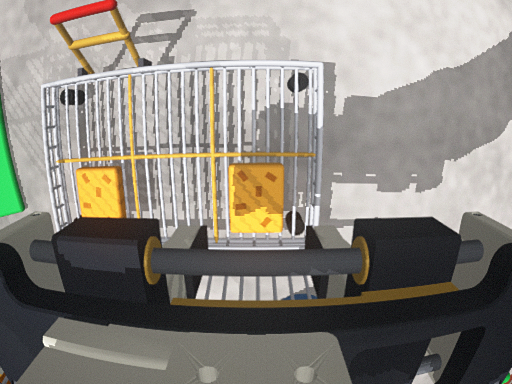

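>>> step_arm([
  [0,0,-0.0147,-40.7,-16.1,-8,0.5],
  [0,0,-0.0147,-40.4,-16.7,-8,0.5],
  [0,0,-0.0147,-40.2,-17.3,-8,0.5],
  [0,0,-0.0147,-39.9,-17.9,-8,0.5],
  [0,0,-0.0147,-39.7,-18.5,-8,0.5],
  [0,0,-0.0147,-39.4,-19.1,-8,0.5],
  [0,0,-0.0147,-39.1,-19.6,-8,0.5],
  [0,0,-0.0147,-38.8,-20,-8,0.5],
  [0,0,-0.0147,-30,-10,-5,0.5],
  [0,0,0,0,0,0,0.5],
])

```text
time_s: 27.95
tcp_pos: [0.4894, -0.1492, 0.1814]
eef_rot: [-179.3, -0.1, 104.5]
contact_force: [-0.0, 0.1, -0.1]
gripper_width: 0.0656
```

>>> step_arm([
  [0,0,0,0,0,0,0.5],
])

```text
time_s: 28.05
tcp_pos: [0.4886, -0.1498, 0.1805]
eef_rot: [-179.3, -0.1, 104.3]
contact_force: [0.6, 0.3, -0.1]
gripper_width: 0.0655
```

```bash
python3 - <<'E'
from h import *
print(st()["tcp_pos"],st()["eef_rot"])
shot("wrist","w23")
im=cv2.imread("pics/w23.png"); cv2.imwrite("pics/w23c.png",cv2.resize(im[80:230,180:320],None,fx=4,fy=4,interpolation=cv2.INTER_CUBIC))
E
```

```text
[ 0.48856927 -0.1498281   0.18045621] [-1.79271146e+02 -1.08868510e-01  1.04330885e+02]
```

View pics/w23.png

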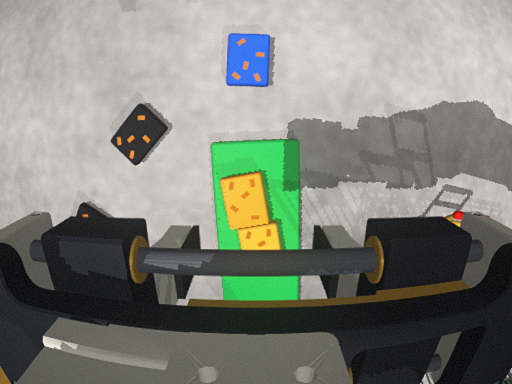

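View pics/w23c.png

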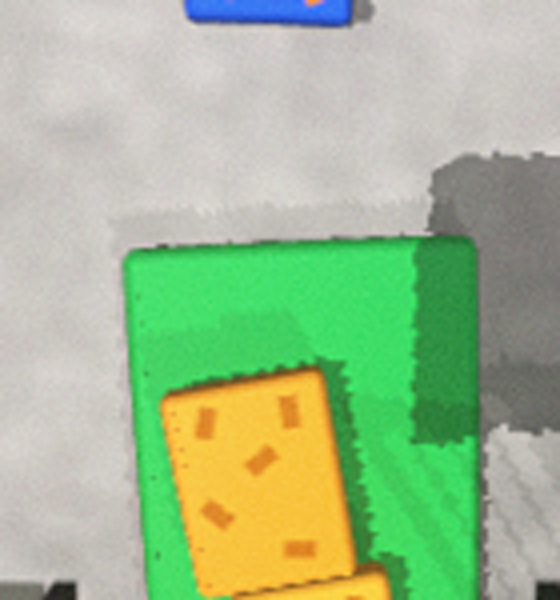

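The near slab has been knocked towards the far one. I'll fit both from the wrist view and the top view.

```bash
python3 - <<'E'
from fit import *
un=lambda L,k,o:(np.array(L,float)+.5)/k-.5+np.array(o)
i=r.camera_info("wrist")
x,e=fit("wrist",un([(357,567),(202,598),(162,395),(324,369)],4,(180,80)),.024,i,[.49,-.15,.3]);print(x,np.degrees(x[2]),e)
shot("top","t23",(270,160,350,270),6)
print("far front edge",[atz("wrist",q,.024,i).round(4).tolist() for q in un([(230,600),(388,572)],4,(180,80))])
E
```

```text
[ 0.51030696 -0.15649103  0.42075188] 24.107306699062928 0.8017115408237319
far front edge [[0.5454, -0.157, 0.024], [0.5262, -0.1158, 0.024]]
```

View pics/t23.png

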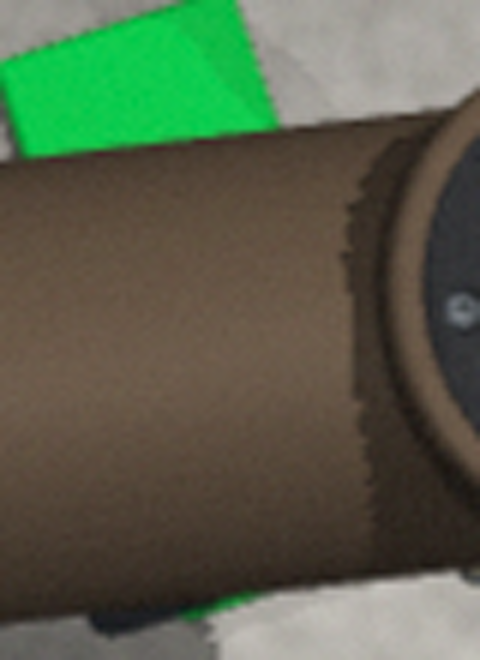

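```bash
python3 - <<'E'
from h import *
plan([.510,-.1565,.06],114.1,0.5)
E
```

```text
from [ 0.4889 -0.149   0.1805] [-1.793e+02 -1.000e-01  1.044e+02] n 3
[[-0.0042,-0.0009,-0.0563,-4.3,6.7,40.1,0.5],[-0.0042,-0.0009,-0.0563,-4.6,6.3,40.1,0.5],[-0.0042,-0.0009,-0.0563,-4.9,5.8,40.1,0.5]]
```

>>> step_arm([
  [-0.004,0,-0.056,-4.3,6.7,35,0.5],
  [-0.004,0,-0.056,-4.6,6.3,38,0.5],
  [-0.004,0,-0.056,-4.9,5.8,30,0.5],
  [0,0,0,0,0,0,0.5],
  [0,0,0,0,0,0,0.5],
])

```text
time_s: 28.65
tcp_pos: [0.513, -0.1516, 0.0744]
eef_rot: [179.9, -0.1, 114.7]
contact_force: [0.4, -1.7, 0.4]
gripper_width: 0.0659
```

```bash
python3 - <<'E'
from h import *
plan([.510,-.1565,.06],114.1,0.5)
E
```

```text
from [ 0.513  -0.1516  0.0744] [ 1.799e+02 -1.000e-01  1.147e+02] n 1
[[0.001,-0.0022,0.0106,-3.3,-4.8,14.4,0.5]]
```

>>> step_arm([
  [0,0,0.01,-3.3,-4.8,0,0.5],
  [0,0,0,0,0,0,0.5],
  [0,0,0,0,0,14,0.5],
  [0,0,0,0,0,10,0.5],
  [0,0,0,0,0,0,0.5],
  [0,0,0,0,0,0,0.5],
])

```text
time_s: 29.25
tcp_pos: [0.5134, -0.1557, 0.0569]
eef_rot: [179.4, 0.1, 114.0]
contact_force: [0.6, -0.1, -0.0]
gripper_width: 0.0655
```

```bash
python3 - <<'E'
from h import *
plan([.510,-.1565,.0125],114.1,0.5)
shot("wrist","w24")
E
```

```text
from [ 0.5134 -0.1557  0.0569] [1.794e+02 1.000e-01 1.140e+02] n 1
[[0.0104,0.0022,-0.0018,0.8,-3.8,44.3,0.5]]
```

View pics/w24.png

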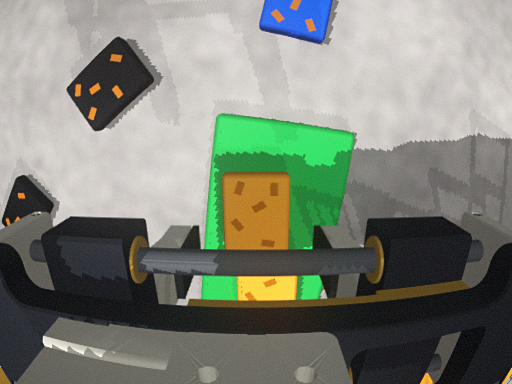

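>>> step_arm([
  [0.01,0,0,0.8,-4,0,0.5],
  [0,0,0,0,0,12,0.5],
  [0,0,0,0,0,12,0.5],
  [0,0,0,0,0,10,0.5],
  [0,0,0,0,0,3,0.5],
  [0,0,0,0,0,0,0.5],
  [0,0,0,0,0,0,0.5],
])

```text
time_s: 30.0
tcp_pos: [0.509, -0.1569, 0.0168]
eef_rot: [-179.9, 0.1, 114.0]
contact_force: [0.0, -0.4, -0.3]
gripper_width: 0.0659
```

>>> step_arm([
  [0,0,0,0,0,3.5,0.5],
  [0,0,0,0,0,0,0.5],
  [0,0,0,0,0,0,0.2],
  [0,0,0,0,0,0,-0.2],
  [0,0,0,0,0,0,-0.2],
  [0,0,0,0,0,0,-0.2],
  [0,0,0,0,0,0,-0.2],
])

```text
time_s: 30.7
tcp_pos: [0.5098, -0.1569, 0.0141]
eef_rot: [180.0, 0.2, 114.0]
contact_force: [0.0, -0.1, 0.4]
gripper_width: 0.0458
```

>>> step_arm([
  [0,0,0,0,0,-10,-0.2],
  [0,0,0,0,0,-15,-0.2],
  [0,0,0,0,0,-25,-0.2],
  [0,0,0,0,0,-25,-0.2],
  [0,0,0,0,0,-25,-0.2],
  [0,0,0,0,0,-8,-0.2],
  [0,0,0,0,0,0,-0.2],
])

```text
time_s: 31.4
tcp_pos: [0.5089, -0.1568, 0.1292]
eef_rot: [180.0, 0.2, 114.0]
contact_force: [0.2, 0.1, -0.1]
gripper_width: 0.0458
```

```bash
python3 - <<'E'
from h import *
shot("wrist","w25"); 
t=bw([-38,73,30])[0]; print(t); plan([t[0],t[1],.13],96.4,-0.2)
E
```

```text
[0.52259959 0.22430924 0.03      ]
from [ 0.5087 -0.1568  0.1286] [-180.     0.2  114. ] n 9
[[0.0,0.0003,0.0341,38.1,18.6,-0.3,-0.2],[0.0,0.0003,0.0341,38.7,17.3,-0.2,-0.2],[0.0,0.0003,0.0341,39.2,16.0,-0.2,-0.2],[0.0,0.0003,0.0341,39.8,14.6,-0.2,-0.2],[0.0,0.0003,0.0341,40.2,13.3,-0.2,-0.2],[0.0,0.0003,0.0341,40.7,11.9,-0.2,-0.2],[0.0,0.0003,0.0341,41.0,10.5,-0.2,-0.2],[0.0,0.0003,0.0341,41.4,9.1,-0.2,-0.2],[0.0,0.0003,0.0341,41.7,7.7,-0.2,-0.2]]
```

View pics/w25.png

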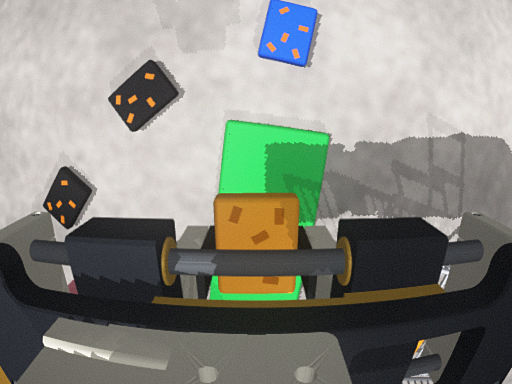

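>>> step_arm([
  [0,0,0.034,38.1,18.6,-0.5,-0.2],
  [0,0,0.034,38.7,17.3,-0.5,-0.2],
  [0,0,0.034,39.2,16,-0.5,-0.2],
  [0,0,0.034,39.8,14.6,-0.5,-0.2],
  [0,0,0.034,40.2,13.3,-0.5,-0.2],
  [0,0,0.034,40.7,11.9,-0.5,-0.2],
  [0,0,0.034,41,10.5,-0.5,-0.2],
  [0,0,0.034,41.4,9.1,-0.5,-0.2],
  [0,0,0.034,28,6,-0.5,-0.2],
  [0,0,0,0,0,0,-0.2],
])

```text
time_s: 32.45
tcp_pos: [0.5189, 0.2211, 0.1181]
eef_rot: [-179.0, 0.5, 95.3]
contact_force: [-0.3, -0.4, -0.6]
gripper_width: 0.0455
```

```bash
python3 - <<'E'
from h import *
t=bw([-36,73,30])[0]; plan([t[0],t[1],.07],96.4,-0.2,n=1)
E
```

```text
from [0.5189 0.2211 0.1181] [-179.     0.5   95.3] n 1
[[-0.017,0.0086,-0.0185,3.3,6.8,48.0,-0.2]]
```

>>> step_arm([
  [-0.017,0.009,-0.018,3.3,6,0,-0.2],
  [0,0,0,0,0,15,-0.2],
  [0,0,0,0,0,20,-0.2],
  [0,0,0,0,0,12,-0.2],
  [0,0,0,0,0,0,-0.2],
  [0,0,0,0,0,0,-0.2],
])

```text
time_s: 33.05
tcp_pos: [0.5236, 0.222, 0.065]
eef_rot: [-179.9, 0.1, 96.6]
contact_force: [-0.2, 1.2, -0.8]
gripper_width: 0.0458
```

```bash
python3 - <<'E'
from h import *
t=bw([-36,73,30])[0]; plan([t[0],t[1],.036],96.4,-0.2,n=1)
E
```

```text
from [0.5236 0.222  0.065 ] [-1.799e+02  1.000e-01  9.660e+01] n 1
[[-0.0024,0.0016,0.0038,2.4,1.3,29.0,-0.2]]
```

>>> step_arm([
  [0,0,0.003,2.4,1.3,0,-0.2],
  [0,0,0,0,0,10,-0.2],
  [0,0,0,0,0,10,-0.2],
  [0,0,0,0,0,4,-0.2],
  [0,0,0,0,0,0,-0.2],
  [0,0,0,0,0,0,-0.2],
])

```text
time_s: 33.65
tcp_pos: [0.5259, 0.225, 0.0408]
eef_rot: [180.0, 0.0, 96.4]
contact_force: [0.5, 0.1, -0.4]
gripper_width: 0.0456
```

```bash
python3 - <<'E'
from h import *
t=bw([-36,73,30])[0]; plan([t[0],t[1],.0345],96.4,-0.2,n=1)
E
```

```text
from [0.5259 0.225  0.0408] [180.    0.   96.4] n 1
[[0.0003,0.0,0.0005,-0.3,-1.3,6.3,-0.2]]
```

>>> step_arm([
  [0,0,0,0,0,4,-0.2],
  [0,0,0,0,0,2,-0.2],
  [0,0,0,0,0,0,-0.2],
  [0,0,0,0,0,0,-0.2],
])

```text
time_s: 34.05
tcp_pos: [0.5261, 0.2252, 0.0347]
eef_rot: [179.9, -0.0, 96.4]
contact_force: [-0.1, 0.3, 0.1]
gripper_width: 0.0459
```

>>> step_arm([
  [0,0,0,0,0,0.7,-0.2],
  [0,0,0,0,0,0,0.18],
  [0,0,0,0,0,0,0.18],
  [0,0,0,0,0,0,0.18],
  [0,0,0,0,0,-8,0.18],
  [0,0,0,0,0,-15,0.18],
  [0,0,0,0,0,-25,0.2],
  [0,0,0,0,0,-25,0.2],
  [0,0,0,0,0,-10,0.2],
  [0,0,0,0,0,0,0.5],
])

```text
time_s: 35.05
tcp_pos: [0.5263, 0.2252, 0.1225]
eef_rot: [179.9, -0.0, 96.5]
contact_force: [-1.3, 0.4, -0.7]
gripper_width: 0.0565
```

```bash
python3 - <<'E'
from h import *
shot("wrist","w26")
plan([.52,-.135,.18],110,0.5)
E
```

```text
from [0.526  0.225  0.1217] [179.9  -0.   96.5] n 9
[[0.0001,0.0,-0.0263,-39.7,-5.2,-6.5,0.5],[0.0001,0.0,-0.0263,-39.5,-6.2,-6.5,0.5],[0.0001,0.0,-0.0263,-39.3,-7.2,-6.5,0.5],[0.0001,0.0,-0.0263,-39.1,-8.3,-6.5,0.5],[0.0001,0.0,-0.0263,-38.9,-9.3,-6.5,0.5],[0.0001,0.0,-0.0263,-38.7,-10.3,-6.5,0.5],[0.0001,0.0,-0.0263,-38.4,-11.3,-6.5,0.5],[0.0001,0.0,-0.0263,-38.1,-12.3,-6.5,0.5],[0.0001,0.0,-0.0263,-37.7,-13.3,-6.5,0.5]]
```

View pics/w26.png

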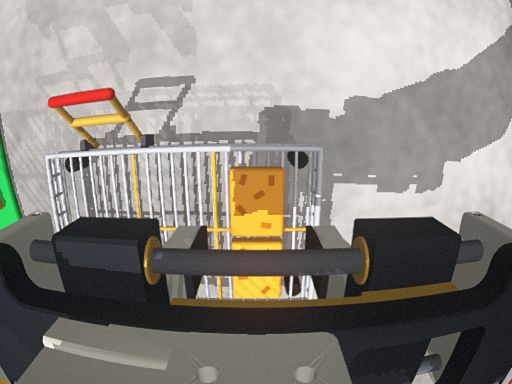

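Bay 1 is placed. I go back for the last one.

>>> step_arm([
  [0,0,-0.026,-39.7,-5.2,-6.5,0.5],
  [0,0,-0.026,-39.5,-6.2,-6.5,0.5],
  [0,0,-0.026,-39.3,-7.2,-6.5,0.5],
  [0,0,-0.026,-39.1,-8.3,-6.5,0.5],
  [0,0,-0.026,-38.9,-9.3,-6.5,0.5],
  [0,0,-0.026,-38.7,-10.3,-6.5,0.5],
  [0,0,-0.026,-38.4,-11.3,-6.5,0.5],
  [0,0,-0.026,-38.1,-12.3,-6.5,0.5],
  [0,0,-0.02,-28,-9,-3,0.5],
  [0,0,0,0,0,0,0.5],
])

```text
time_s: 36.1
tcp_pos: [0.516, -0.1371, 0.1672]
eef_rot: [-179.1, -0.1, 110.3]
contact_force: [-0.4, -0.8, -0.3]
gripper_width: 0.0656
```

>>> step_arm([
  [0,0,0,0,0,0,0.5],
])

```text
time_s: 36.2
tcp_pos: [0.5153, -0.1377, 0.166]
eef_rot: [-179.0, -0.1, 110.1]
contact_force: [0.1, -0.7, 0.9]
gripper_width: 0.0661
```

```bash
python3 - <<'E'
from h import *
print(st()["tcp_pos"],st()["eef_rot"])
shot("wrist","w27")
im=cv2.imread("pics/w27.png"); cv2.imwrite("pics/w27c.png",cv2.resize(im[120:240,190:320],None,fx=5,fy=5,interpolation=cv2.INTER_CUBIC))
E
```

```text
[ 0.51529507 -0.1377432   0.16604836] [-1.79043076e+02 -1.31229009e-01  1.10125561e+02]
```

View pics/w27.png

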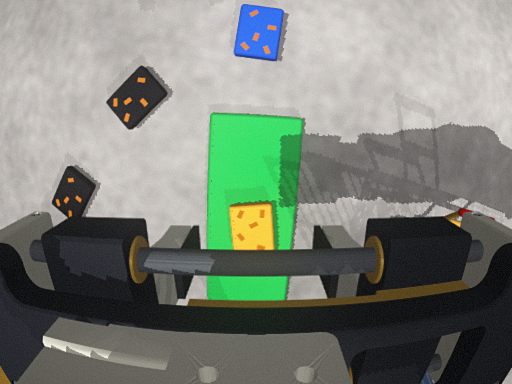

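View pics/w27c.png

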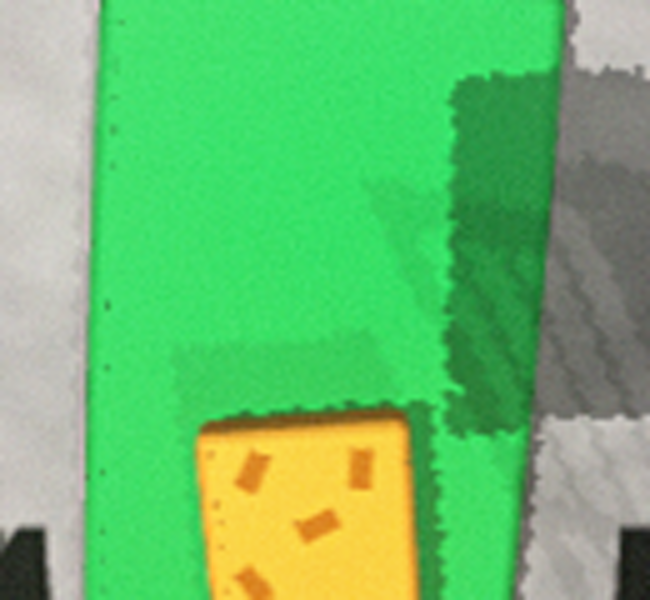

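```bash
python3 - <<'E'
from h import *
un=lambda L,k,o:(np.array(L,float)+.5)/k-.5+np.array(o)
i=r.camera_info("wrist")
Q=[atz("wrist",q,.024,i) for q in un([(196,430),(409,414),(211,600),(418,600)],5,(190,120))]
a,b,c,d=[q[:2] for q in Q]; print(np.round(Q,4).tolist(), "width",np.linalg.norm(b-a))
v=b-a; y1=np.degrees(np.arctan2(-v[0],v[1])); w1=c-a;w2=d-b
print("yaws",y1,np.degrees(np.arctan2(w1[1],w1[0])),np.degrees(np.arctan2(w2[1],w2[0])))
yaw=np.radians(np.mean([y1,np.degrees(np.arctan2(w1[1],w1[0])),np.degrees(np.arctan2(w2[1],w2[0]))]))
cen=(a+b)/2+.030*np.array([np.cos(yaw),np.sin(yaw)]); print(cen,np.degrees(yaw))
plan([*cen,.07],90+np.degrees(yaw),.5)
E
```

```text
[[0.5438, -0.1575, 0.024], [0.525, -0.1165, 0.024], [0.5795, -0.1421, 0.024], [0.5639, -0.0994, 0.024]] width 0.04513975429256697
yaws 24.56161501806771 23.388043877175733 23.65240203017769
[ 0.56183075 -0.12485169] 23.867353641807046
from [ 0.5152 -0.1374  0.1659] [-1.790e+02 -1.000e-01  1.102e+02] n 3
[[-0.0057,-0.001,-0.0215,-1.5,16.6,31.7,0.5],[-0.0057,-0.001,-0.0215,-1.8,16.4,31.8,0.5],[-0.0057,-0.001,-0.0215,-2.1,16.1,31.9,0.5]]
```

>>> step_arm([
  [-0.006,0,-0.022,-1.5,16.6,28,0.5],
  [-0.006,0,-0.022,-1.8,16.4,30,0.5],
  [-0.006,0,-0.022,-2.1,12,25,0.5],
  [0,0,0,0,0,0,0.5],
  [0,0,0,0,0,0,0.5],
])

```text
time_s: 36.75
tcp_pos: [0.5594, -0.1212, 0.0787]
eef_rot: [179.9, -0.2, 114.3]
contact_force: [-0.1, 0.6, 1.1]
gripper_width: 0.0655
```

```bash
python3 - <<'E'
from h import *
plan([.5618,-.1249,.055],113.9,0.5,n=1)
E
```

```text
from [ 0.5594 -0.1212  0.0787] [179.9  -0.2 114.3] n 1
[[0.0009,-0.0032,0.0073,-4.4,0.6,23.7,0.5]]
```

>>> step_arm([
  [0,-0.003,0.007,-4.4,0.6,0,0.5],
  [0,0,0,0,0,12,0.5],
  [0,0,0,0,0,8,0.5],
  [0,0,0,0,0,0,0.5],
  [0,0,0,0,0,0,0.5],
])

```text
time_s: 37.25
tcp_pos: [0.5625, -0.1243, 0.0603]
eef_rot: [179.7, 0.1, 113.9]
contact_force: [-0.6, 0.3, 0.2]
gripper_width: 0.0656
```

```bash
python3 - <<'E'
from h import *
plan([.5618,-.1249,.0125],113.9,0.5,n=1)
shot("wrist","w28")
E
```

```text
from [ 0.5625 -0.1243  0.0603] [1.797e+02 1.000e-01 1.139e+02] n 1
[[0.0047,0.0015,-0.0,-0.2,-1.1,47.8,0.5]]
```

View pics/w28.png

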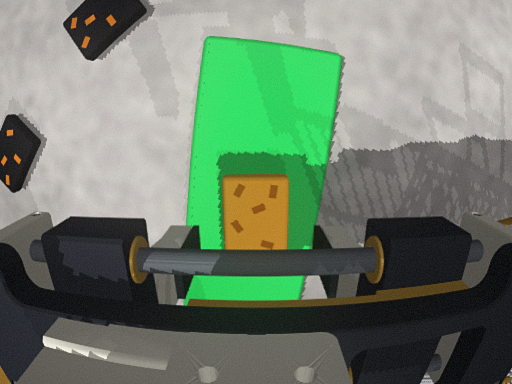

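>>> step_arm([
  [0.004,0,0,0,-1,12,0.5],
  [0,0,0,0,0,13,0.5],
  [0,0,0,0,0,12,0.5],
  [0,0,0,0,0,6,0.5],
  [0,0,0,0,0,0,0.5],
  [0,0,0,0,0,0,0.5],
])

```text
time_s: 37.9
tcp_pos: [0.5611, -0.1251, 0.0129]
eef_rot: [-180.0, 0.1, 113.9]
contact_force: [-0.8, -0.6, -0.2]
gripper_width: 0.0656
```

>>> step_arm([
  [0,0,0,0,0,0,0.2],
  [0,0,0,0,0,0,-0.2],
  [0,0,0,0,0,0,-0.2],
  [0,0,0,0,0,0,-0.2],
  [0,0,0,0,0,0,-0.2],
])

```text
time_s: 38.4
tcp_pos: [0.562, -0.125, 0.0142]
eef_rot: [179.9, 0.1, 113.9]
contact_force: [-0.8, 0.9, -0.1]
gripper_width: 0.046
```

>>> step_arm([
  [0,0,0,0,0,-10,-0.2],
  [0,0,0,0,0,-15,-0.2],
  [0,0,0,0,0,-25,-0.2],
  [0,0,0,0,0,-25,-0.2],
  [0,0,0,0,0,-25,-0.2],
  [0,0,0,0,0,-8,-0.2],
  [0,0,0,0,0,0,-0.2],
])

```text
time_s: 39.1
tcp_pos: [0.5614, -0.1251, 0.1299]
eef_rot: [179.9, 0.1, 113.9]
contact_force: [-0.3, 0.5, -1.0]
gripper_width: 0.0455
```

```bash
python3 - <<'E'
from h import *
shot("wrist","w29"); 
t=bw([-38,-72,30])[0]; print(t); plan([t[0],t[1],.13],96.4,-0.2)
E
```

```text
[0.53876258 0.08021289 0.03      ]
from [ 0.5612 -0.1251  0.1293] [1.799e+02 1.000e-01 1.139e+02] n 5
[[0.0003,0.0004,0.061,39.4,12.5,-0.2,-0.2],[0.0003,0.0004,0.061,40.1,10.1,-0.2,-0.2],[0.0003,0.0004,0.061,40.6,7.6,-0.2,-0.2],[0.0003,0.0004,0.061,41.0,5.1,-0.2,-0.2],[0.0003,0.0004,0.061,41.2,2.6,-0.2,-0.2]]
```

View pics/w29.png

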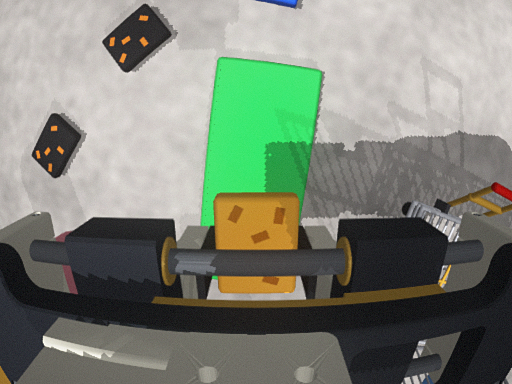

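>>> step_arm([
  [0,0,0.061,39.4,12.5,-0.5,-0.2],
  [0,0,0.061,40.1,10.1,-0.5,-0.2],
  [0,0,0.061,40.6,7.6,-0.5,-0.2],
  [0,0,0.061,41,5,-0.5,-0.2],
  [0,0,0.061,28,2,-0.5,-0.2],
  [0,0,0,0,0,0,-0.2],
  [0,0,0,0,0,0,-0.2],
])

```text
time_s: 39.85
tcp_pos: [0.5358, 0.072, 0.1233]
eef_rot: [-179.4, 0.2, 95.5]
contact_force: [-0.3, -0.0, -0.1]
gripper_width: 0.0458
```

```bash
python3 - <<'E'
from h import *
t=bw([-36,-72,30])[0]; plan([t[0],t[1],.07],96.4,-0.2,n=1)
E
```

```text
from [0.5358 0.072  0.1233] [-179.4    0.2   95.5] n 1
[[-0.0096,0.0039,-0.016,8.2,6.2,53.2,-0.2]]
```

>>> step_arm([
  [-0.01,0.004,-0.016,8,5,0,-0.2],
  [0,0,0,0,0,15,-0.2],
  [0,0,0,0,0,20,-0.2],
  [0,0,0,0,0,15,-0.2],
  [0,0,0,0,0,0,-0.2],
  [0,0,0,0,0,0,-0.2],
])

```text
time_s: 40.45
tcp_pos: [0.5412, 0.0776, 0.0699]
eef_rot: [180.0, 0.0, 96.5]
contact_force: [-0.2, 0.6, -0.8]
gripper_width: 0.0455
```

```bash
python3 - <<'E'
from h import *
t=bw([-36,-72,30])[0]; plan([t[0],t[1],.036],96.4,-0.2,n=1)
E
```

```text
from [0.5412 0.0776 0.0699] [180.    0.   96.5] n 1
[[0.0007,0.0,0.0016,2.9,-0.2,33.9,-0.2]]
```

>>> step_arm([
  [0,0,0.001,3,0,0,-0.2],
  [0,0,0,0,0,12,-0.2],
  [0,0,0,0,0,12,-0.2],
  [0,0,0,0,0,7,-0.2],
  [0,0,0,0,0,0,-0.2],
  [0,0,0,0,0,0,-0.2],
])

```text
time_s: 41.05
tcp_pos: [0.5421, 0.0807, 0.0378]
eef_rot: [179.8, -0.0, 96.4]
contact_force: [-0.6, 0.4, -1.0]
gripper_width: 0.046
```

```bash
python3 - <<'E'
from h import *
t=bw([-36,-72,30])[0]; plan([t[0],t[1],.0345],96.4,-0.2,n=1)
E
```

```text
from [0.5421 0.0807 0.0378] [179.8  -0.   96.4] n 1
[[0.0034,-0.0009,0.0003,-0.1,-1.4,3.3,-0.2]]
```

>>> step_arm([
  [0,0,0,0,0,3.5,-0.2],
  [0,0,0,0,0,0,-0.2],
  [0,0,0,0,0,0,-0.2],
  [0,0,0,0,0,0,0.18],
  [0,0,0,0,0,0,0.18],
  [0,0,0,0,0,0,0.18],
])

```text
time_s: 41.65
tcp_pos: [0.5429, 0.0811, 0.0351]
eef_rot: [179.7, -0.1, 96.4]
contact_force: [-0.5, -0.1, -0.1]
gripper_width: 0.0516
```

>>> step_arm([
  [0,0,0,0,0,-8,0.18],
  [0,0,0,0,0,-15,0.18],
  [0,0,0,0,0,-25,0.2],
  [0,0,0,0,0,-25,0.2],
  [0,0,0,0,0,-25,0.2],
  [0,0,0,0,-30,-25,0.2],
  [0,0,0,0,-40,-25,0.2],
  [0,0,0,0,-30,0,0.2],
  [0,0,0,0,0,0,0.2],
  [0,0,0,0,0,0,0.2],
])

```text
time_s: 42.65
tcp_pos: [0.4405, 0.069, 0.1944]
eef_rot: [179.4, -0.2, 96.5]
contact_force: [-0.2, -0.4, 0.1]
gripper_width: 0.0527
```

```bash
python3 - <<'E'
from h import *
shot("wrist","w30");shot("top","t30",(110,130,350,290),3);shot("scene","s30",(240,110,380,225),5)
E
```

```text
(no output)
```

View pics/w30.png

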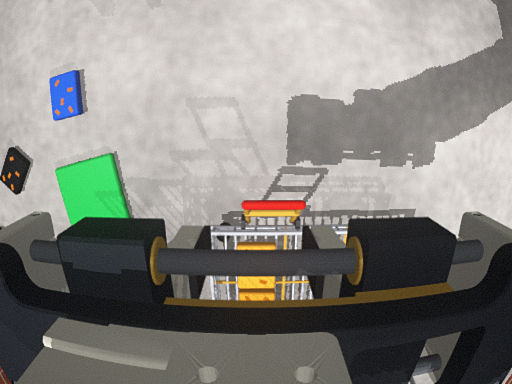

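View pics/t30.png

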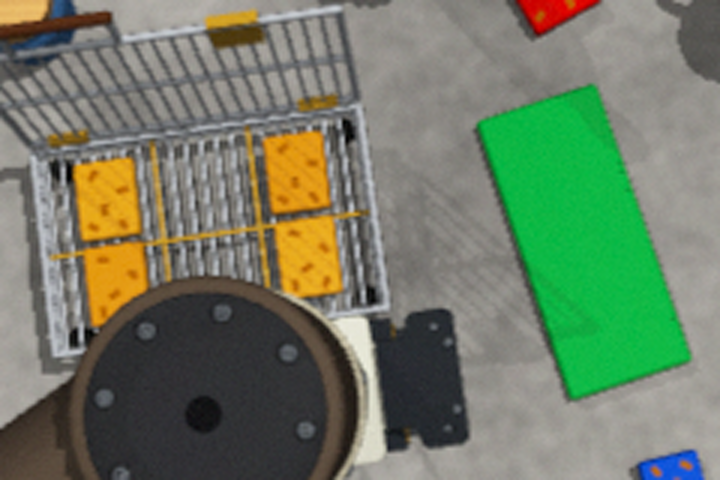

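View pics/s30.png

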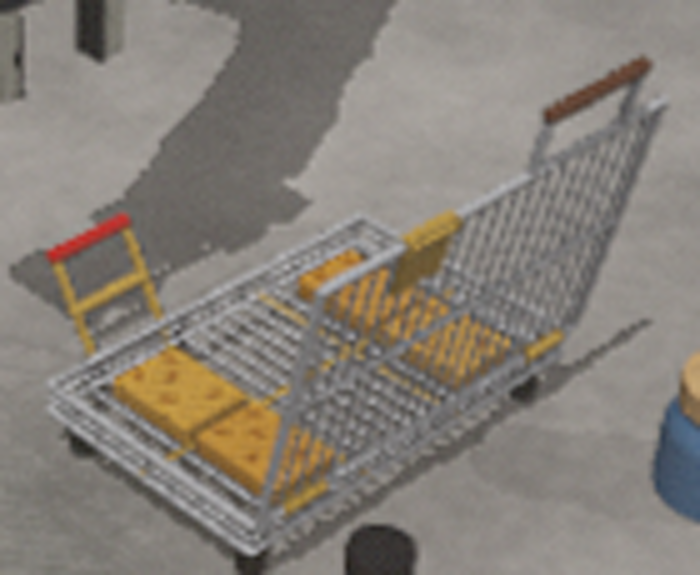

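```bash
python3 - <<'E'
from fit import *
un=lambda L,k,o:(np.array(L,float)+.5)/k-.5+np.array(o)
B=np.array([.5668,.1544,np.radians(6.34)])
S={"b6":([(264,137),(322,131),(330,207),(272,213)],(28,-74)),"b4":([(75,165),(134,158),(141,236),(82,242)],(28,74)),"b3":([(274,223),(334,217),(342,292),(282,298)],(-38,-74))}
for k,(c,b) in S.items():
    x,e=fit("top",un(c,3,(110,130)),.044,None,[.56,.15,.1]); d=x[:2]-B[:2]; cc,s=np.cos(B[2]),np.sin(B[2])
    print(k,"err mm",(1000*(d[0]*cc+d[1]*s)-b[0]).round(1),(1000*(-d[0]*s+d[1]*cc)-b[1]).round(1),"yaw",np.degrees(x[2]-B[2]).round(1),e.round(2))
E
```

```text
b6 err mm 3.6 3.1 yaw -1.6 0.36
b4 err mm 2.1 -0.3 yaw -1.5 0.2
b3 err mm 3.9 3.2 yaw -1.7 0.49
```

```bash
python3 - <<'E'
from h import *
t=bw([113,55,0])[0]; print(t); plan([.55,.20,.30],-173.6,-0.4,n=12)
E
```

```text
[0.67466498 0.22325322 0.        ]
from [0.4408 0.0688 0.1931] [ 1.796e+02 -1.000e-01  9.640e+01] n 12
[[0.0006,0.0004,-0.1309,9.9,10.3,-8.8,-0.4],[0.0006,0.0004,-0.1309,8.4,11.5,-8.8,-0.4],[0.0006,0.0004,-0.1309,6.9,12.5,-8.8,-0.4],[0.0006,0.0004,-0.1309,5.2,13.3,-8.8,-0.4],[0.0006,0.0004,-0.1309,3.4,13.9,-8.8,-0.4],[0.0006,0.0004,-0.1309,1.6,14.2,-8.8,-0.4],[0.0006,0.0004,-0.1309,-0.3,14.3,-8.8,-0.4],[0.0006,0.0004,-0.1309,-2.2,14.1,-8.9,-0.4],[0.0006,0.0004,-0.1309,-4.0,13.7,-8.9,-0.4],[0.0006,0.0004,-0.1309,-5.7,13.0,-8.9,-0.4]]
[[0.0006,0.0004,-0.1309,-7.4,12.2,-8.9,-0.4],[0.0006,0.0004,-0.1309,-8.9,11.1,-8.9,-0.4]]
```

>>> step_arm([
  [0,0,-0.131,9.9,10.3,-12,-0.4],
  [0,0,-0.131,8.4,11.5,-12,-0.4],
  [0,0,-0.131,6.9,12.5,-12,-0.4],
  [0,0,-0.131,5.2,13.3,-12,-0.4],
  [0,0,-0.131,3.4,13.9,-12,-0.4],
  [0,0,-0.131,1.6,14.2,-12,-0.4],
  [0,0,-0.131,-0.3,14.3,-12,-0.4],
  [0,0,-0.131,-2.2,14.1,-12,-0.4],
  [0,0,-0.131,-4,13.7,-8.9,-0.4],
  [0,0,-0.131,-5.7,13,-5,-0.4],
])

```text
time_s: 43.8
tcp_pos: [0.5376, 0.1829, 0.2977]
eef_rot: [-179.4, -0.4, 174.0]
contact_force: [0.6, 0.2, -0.3]
gripper_width: 0.0264
```

```bash
python3 - <<'E'
from h import *
plan([.58,.21,.30],-173.6,-0.4)
E
```

```text
from [0.5376 0.1829 0.2977] [-179.4   -0.4  174. ] n 2
[[-0.0045,-0.0043,-0.1082,-19.7,15.7,-1.5,-0.4],[-0.0045,-0.0043,-0.1082,-21.2,13.4,-1.3,-0.4]]
```

>>> step_arm([
  [-0.004,-0.004,-0.105,-19.7,15.7,-1.5,-0.4],
  [-0.004,-0.004,-0.105,-21.2,10,-1.3,-0.4],
  [0,0,0,0,0,0,-0.4],
  [0,0,0,0,0,0,-0.4],
])

```text
time_s: 44.2
tcp_pos: [0.5851, 0.2091, 0.2953]
eef_rot: [-179.7, -0.4, -173.3]
contact_force: [0.6, -0.6, -0.8]
gripper_width: 0.0265
```

```bash
python3 - <<'E'
from h import *
t=bw([113.5,55,0])[0]; plan([t[0],t[1],.30],-173.6,-0.4)
shot("wrist","w31"); i=r.camera_info("wrist")
print(proj("wrist",bw([[114.6,20,242],[114.6,90,242]]),i).round(0).tolist())
E
```

```text
from [0.5851 0.2091 0.2953] [-179.7   -0.4 -173.3] n 3
[[-0.0015,-0.0022,0.0015,-30.4,1.2,-1.8,-0.4],[-0.0015,-0.0022,0.0015,-30.4,1.3,-1.7,-0.4],[-0.0015,-0.0022,0.0015,-30.4,1.3,-1.6,-0.4]]
[[135.0, 173.0], [145.0, 256.0]]
```

View pics/w31.png

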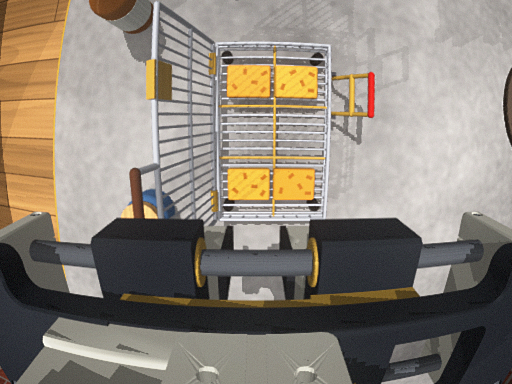

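>>> step_arm([
  [0,0,0,-30.4,1.2,-2,-0.4],
  [0,0,0,-30.4,1.2,-2,-0.4],
  [0,0,0,-26,1.2,0,-0.4],
  [0,0,0,0,0,0,-0.4],
  [0,0,0,0,0,0,-0.4],
])

```text
time_s: 44.75
tcp_pos: [0.6711, 0.2211, 0.2974]
eef_rot: [-179.7, -0.6, -173.7]
contact_force: [-0.5, -0.5, -0.1]
gripper_width: 0.0263
```

```bash
python3 - <<'E'
from h import *
t=bw([114,55,0])[0]; plan([t[0],t[1],.27],-173.6,-0.4,n=1)
shot("wrist","w32"); i=r.camera_info("wrist")
print(proj("wrist",bw([[114.6,20,242],[114.6,90,242]]),i).round(0).tolist())
E
```

```text
from [0.6711 0.2211 0.2974] [-179.7   -0.6 -173.7] n 1
[[-0.006,-0.0101,-0.0021,-5.0,1.9,27.3,-0.4]]
[[248.0, 168.0], [249.0, 255.0]]
```

View pics/w32.png

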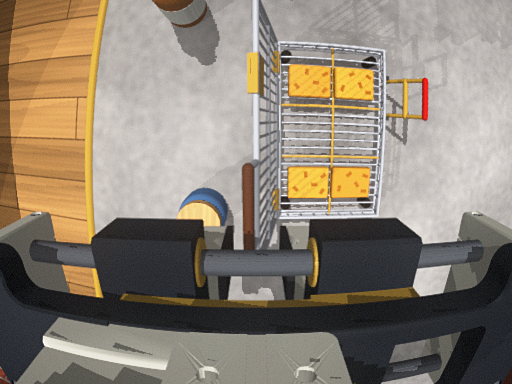

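>>> step_arm([
  [-0.006,-0.01,0,-5.5,1.5,0,-0.4],
  [0,0,0,0,0,15,-0.4],
  [0,0,0,0,0,15,-0.4],
  [0,0,0,0,0,0,-0.4],
  [0,0,0,0,0,0,-0.4],
])

```text
time_s: 45.3
tcp_pos: [0.6745, 0.2233, 0.2701]
eef_rot: [179.8, 0.3, -173.7]
contact_force: [-0.5, 0.7, 1.0]
gripper_width: 0.0265
```

```bash
python3 - <<'E'
from h import *
t=bw([114,55,0])[0]; plan([t[0],t[1],.231],-173.6,-0.4,n=1)
shot("wrist","w33",(160,120,340,260),4)
E
```

```text
from [0.6745 0.2233 0.2701] [ 179.8    0.3 -173.7] n 1
[[0.0029,0.0054,-0.002,-1.0,-0.2,39.1,-0.4]]
```

View pics/w33.png

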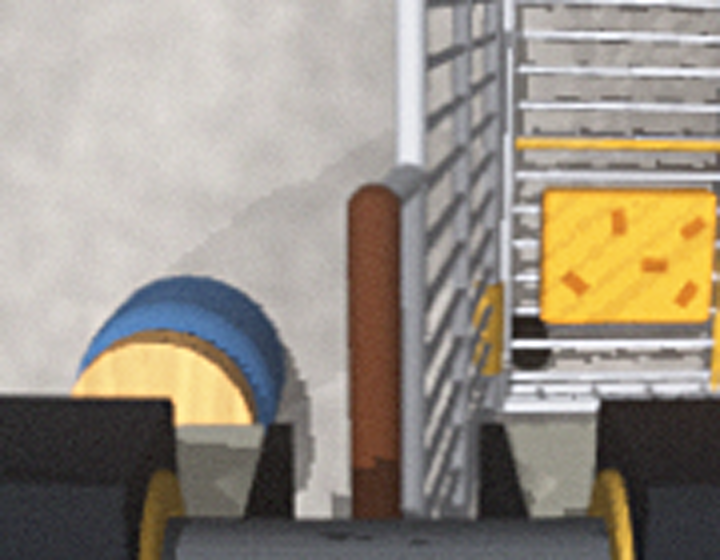

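Bar centred between the pads. Down and pinch.

>>> step_arm([
  [0,0,0,-1,0,12,-0.4],
  [0,0,0,0,0,12,-0.4],
  [0,0,0,0,0,10,-0.4],
  [0,0,0,0,0,4,-0.4],
  [0,0,0,0,0,0,-0.4],
])

```text
time_s: 45.85
tcp_pos: [0.6758, 0.2238, 0.2301]
eef_rot: [179.8, 0.4, -173.7]
contact_force: [-0.2, -0.7, -0.9]
gripper_width: 0.0265
```

>>> step_arm([
  [0,0,0,0,0,0,-0.7],
  [0,0,0,0,0,0,-1],
  [0,0,0,0,0,0,-1],
  [0,0,0,0,0,0,-1],
], squeeze=8)

```text
time_s: 46.25
tcp_pos: [0.6761, 0.2239, 0.2303]
eef_rot: [179.8, 0.4, -173.7]
contact_force: [-0.5, -0.5, -2.0]
gripper_width: 0.0092
```

```bash
sed -i 's/round(-(n/round(float(-(n/g; s/\*1000,1)/*1000),1)/g' arc.py; python3 arc.py 1.3
```

```text
theta 1.7508470761348476 rad 0.19244658261364606 F [-0.5 -0.5 -2. ] rot [ 179.8    0.4 -173.7]
[[0, 0, 0, 14.1, 0, -3.6, -1], [0, 0, 0, 14.5, 0, -1.0, -1], [0, 0, 0, 14.6, 0, 0.1, -1], [0, 0, 0, 14.5, 0, 1.2, -1], [0, 0, 0, 14.4, 0, 2.3, -1], [0, 0, 0, 14.2, 0, 3.4, -1]]
```

>>> step_arm([
  [0,0,0,14,0,-2,-1],
  [0,0,0,14.5,0,-1.0,-1],
  [0,0,0,14.6,0,0.1,-1],
  [0,0,0,14.5,0,1.2,-1],
  [0,0,0,14.4,0,2.3,-1],
  [0,0,0,14.2,0,3.4,-1],
  [0,0,0,0,0,0,-1],
])

```text
time_s: 46.95
tcp_pos: [0.5897, 0.214, 0.2277]
eef_rot: [179.7, 0.7, -173.7]
contact_force: [1.7, 0.0, -5.7]
gripper_width: 0.0084
```

```bash
sed -i 's/z0=0.041/z0=0.0395/' arc.py; python3 arc.py 0.75
```

```text
theta 1.2991107198419996 rad 0.19535195608503358 F [ 1.7  0.  -5.7] rot [ 179.7    0.7 -173.7]
[[0, 0, 0, 14.1, 0, 6.0, -1], [0, 0, 0, 14.1, 0, 5.8, -1], [0, 0, 0, 13.6, 0, 6.9, -1], [0, 0, 0, 13.0, 0, 7.9, -1], [0, 0, 0, 12.3, 0, 8.9, -1], [0, 0, 0, 11.6, 0, 9.8, -1], [0, 0, 0, 10.8, 0, 10.7, -1]]
```

>>> step_arm([
  [0,0,0,14.1,0,6.0,-1],
  [0,0,0,14.1,0,5.8,-1],
  [0,0,0,13.6,0,6.9,-1],
  [0,0,0,13.0,0,7.9,-1],
  [0,0,0,12.3,0,8.9,-1],
  [0,0,0,11.6,0,9.8,-1],
  [0,0,0,10.8,0,10.7,-1],
  [0,0,0,0,0,0,-1],
])

```text
time_s: 47.75
tcp_pos: [0.504, 0.2043, 0.1747]
eef_rot: [179.7, 1.2, -173.7]
contact_force: [2.4, -0.2, -2.2]
gripper_width: 0.0084
```

```bash
python3 arc.py 0.3
```

```text
theta 0.7723293921666674 rad 0.1937202054498788 F [ 2.4 -0.2 -2.2] rot [ 179.7    1.2 -173.7]
[[0, 0, 0, 10.4, 0, 11.2, -1], [0, 0, 0, 9.3, 0, 12.1, -1], [0, 0, 0, 8.3, 0, 12.8, -1], [0, 0, 0, 7.3, 0, 13.4, -1], [0, 0, 0, 6.2, 0, 14.0, -1], [0, 0, 0, 5.1, 0, 14.4, -1]]
```

>>> step_arm([
  [0.003,0.01,0,10.4,0,11.2,-1],
  [0,0.01,0,9.3,0,12.1,-1],
  [0,0,0,8.3,0,12.8,-1],
  [0,0,0,7.3,0,13.4,-1],
  [0,0,0,6.2,0,14.0,-1],
  [0,0,0,5.1,0,14.4,-1],
  [0,0,0,0,0,0,-1],
])

```text
time_s: 48.45
tcp_pos: [0.457, 0.199, 0.0933]
eef_rot: [179.9, -0.1, -173.7]
contact_force: [-0.6, 0.9, -1.3]
gripper_width: 0.0089
```

```bash
python3 arc.py 0.0
```

```text
theta 0.2813897107144049 rad 0.19359773894428492 F [-0.6  0.9 -1.3] rot [ 1.799e+02 -1.000e-01 -1.737e+02]
[[0, 0, 0, 3.7, 0, 13.1, -1], [0, 0, 0, 2.4, 0, 13.4, -1], [0, 0, 0, 1.4, 0, 13.6, -1], [0, 0, 0, 0.5, 0, 13.6, -1]]
```

>>> step_arm([
  [0,0,0,3.5,0,13,-1],
  [0,0,0,2.4,0,13.4,-1],
  [0,0,0,1.4,0,13,-1],
  [0,0,0,0.5,0,10,-1],
  [0,0,0,0,0,3,-1],
  [0,0,0,0,0,0,-1],
])

```text
time_s: 49.05
tcp_pos: [0.4493, 0.1982, 0.0399]
eef_rot: [-179.9, -0.3, -173.7]
contact_force: [-3.0, -0.1, -1.3]
gripper_width: 0.0088
```

```bash
python3 arc.py 0.0; python3 -c "
from h import *
shot('scene','s34',(240,110,380,225),5)"
```

```text
theta 0.0021915562778937964 rad 0.19378745537797767 F [-3.  -0.1 -1.3] rot [-179.9   -0.3 -173.7]
[[0, 0, 0, 0.2, 0, 0.4, -1]]
```

View pics/s34.png

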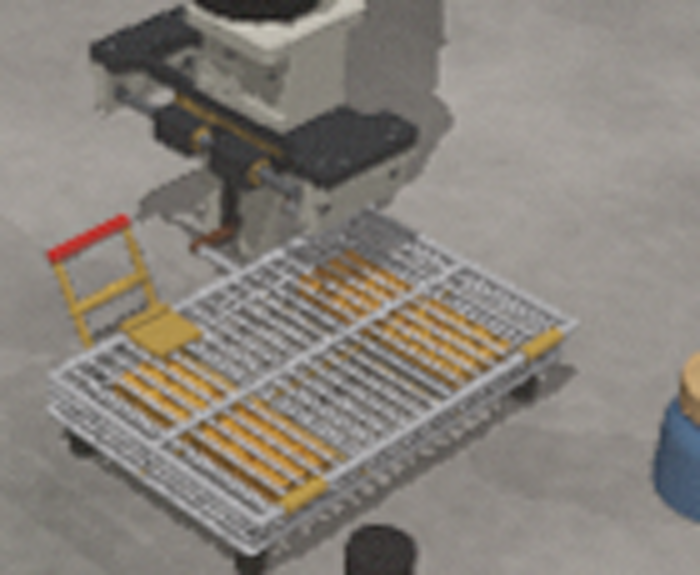

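The lid is shut with the clip still off. I release the bar and rise.

>>> step_arm([
  [0,0,0,0,0,1,-1],
  [0,0,0,0,0,0,-0.75],
  [0,0,0,3,0,0,-0.6],
  [0,0,0,1,0,0,-0.5],
  [0,0,0,0,0,0,-0.45],
  [0,0,0,0,0,-10,-0.45],
  [0,0,0,0,0,-20,-0.45],
  [0,0,0,0,0,-25,-0.45],
  [0,0,0,0,0,-25,-0.45],
  [0,0,0,0,0,-10,-0.45],
])

```text
time_s: 50.1
tcp_pos: [0.4469, 0.1986, 0.1363]
eef_rot: [180.0, -0.1, -173.6]
contact_force: [0.8, 1.5, 0.4]
gripper_width: 0.0239
```

```bash
python3 - <<'E'
from h import *
shot("wrist","w35")
i=r.camera_info("wrist"); print(proj("wrist",bw([[-126,-32,86],[-126,-78,86],[-114,20,51.5],[-78,-125,51.5]]),i).round(0).tolist())
t=bw([-126,-55,0])[0]; plan([t[0],t[1],.13],-173.6,-0.3)
E
```

```text
[[272.0, 91.0], [271.0, 29.0], [255.0, 158.0], [211.0, -9.0]]
from [0.4473 0.1989 0.137 ] [ 179.9    0.  -173.6] n 3
[[0.0003,0.0001,-0.0,3.5,-37.1,2.3,-0.3],[0.0003,0.0001,-0.0,3.5,-37.1,2.3,-0.3],[0.0003,0.0001,-0.0,3.5,-37.1,2.3,-0.3]]
```

View pics/w35.png

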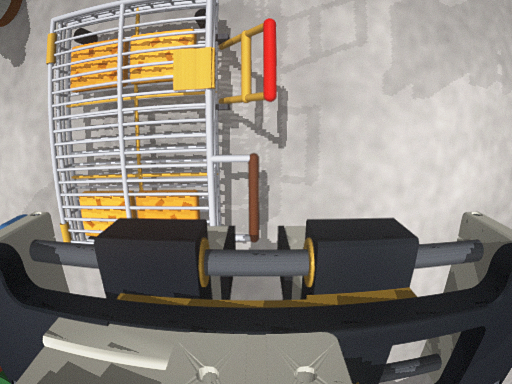

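>>> step_arm([
  [0,0,0,3.5,-35,0,-0.3],
  [0,0,0,3.5,-35,0,-0.3],
  [0,0,0,2,-25,0,-0.3],
  [0,0,0,0,0,0,-0.3],
  [0,0,0,0,0,0,-0.3],
])

```text
time_s: 50.65
tcp_pos: [0.4486, 0.1012, 0.1368]
eef_rot: [179.8, 0.1, -173.5]
contact_force: [-0.2, 0.5, 0.5]
gripper_width: 0.0307
```

```bash
python3 - <<'E'
from h import *
t=bw([-125,-55,0])[0]; plan([t[0],t[1],.077],-173.6,-0.3)
E
```

```text
from [0.4486 0.1012 0.1368] [ 1.798e+02  1.000e-01 -1.735e+02] n 2
[[0.0014,0.0007,0.0005,-0.1,-7.0,29.9,-0.3],[0.0014,0.0007,0.0005,-0.1,-7.0,29.9,-0.3]]
```

>>> step_arm([
  [0,0,0,-0.2,-14,0,-0.3],
  [0,0,0,0,0,0,-0.3],
  [0,0,0,0,0,15,-0.3],
  [0,0,0,0,0,10,-0.3],
  [0,0,0,0,0,0,-0.3],
  [0,0,0,0,0,0,-0.3],
])

```text
time_s: 51.25
tcp_pos: [0.4509, 0.0905, 0.1102]
eef_rot: [179.9, 0.1, -173.4]
contact_force: [0.3, 0.3, 1.0]
gripper_width: 0.0307
```

```bash
python3 - <<'E'
from h import *
t=bw([-125,-55,0])[0]; plan([t[0],t[1],.077],-173.6,-0.3)
shot("wrist","w36",(160,120,340,260),4)
E
```

```text
from [0.4509 0.0905 0.1102] [ 1.799e+02  1.000e-01 -1.734e+02] n 1
[[0.0025,0.0011,0.0032,0.9,-3.1,33.2,-0.3]]
```

View pics/w36.png

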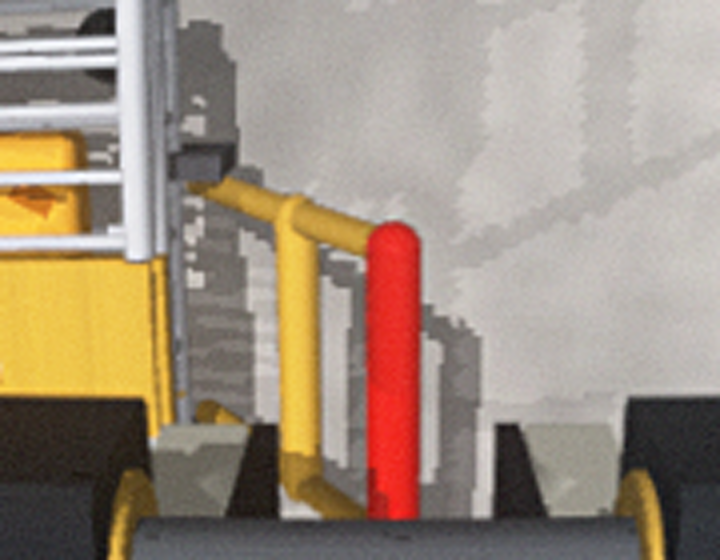

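>>> step_arm([
  [0,0,0,0.5,-1,12,-0.3],
  [0,0,0,0,0,12,-0.3],
  [0,0,0,0,0,8,-0.3],
  [0,0,0,0,0,0,-0.3],
  [0,0,0,0,0,0,-0.3],
])

```text
time_s: 51.8
tcp_pos: [0.4523, 0.0913, 0.0795]
eef_rot: [179.8, 0.3, -173.3]
contact_force: [0.0, 0.1, 0.2]
gripper_width: 0.031
```

>>> step_arm([
  [0,0,0,-10,0,0,-0.3],
  [0,0,0,-10,0,0,-0.3],
  [0,0,0,-10,0,0,-0.3],
  [0,0,0,-10,0,0,-0.3],
  [0,0,0,-10,0,0,-0.3],
  [0,0,0,0,0,0,-0.3],
])

```text
time_s: 52.4
tcp_pos: [0.5081, 0.0981, 0.0814]
eef_rot: [179.7, 0.4, -173.3]
contact_force: [-0.1, 0.1, 0.1]
gripper_width: 0.0311
```

```bash
python3 - <<'E'
from h import *
t=bw([-37,-55,0])[0]; plan([t[0],t[1],.077],-173.6,-0.3,n=4)
shot("wrist","w37",(160,120,340,260),4)
E
```

```text
from [0.5081 0.0981 0.0814] [ 179.7    0.4 -173.3] n 4
[[0.0011,0.0018,0.0013,-7.4,-1.1,1.1,-0.3],[0.0011,0.0018,0.0013,-7.4,-1.1,1.1,-0.3],[0.0011,0.0018,0.0013,-7.4,-1.1,1.1,-0.3],[0.0011,0.0018,0.0013,-7.4,-1.1,1.1,-0.3]]
```

View pics/w37.png

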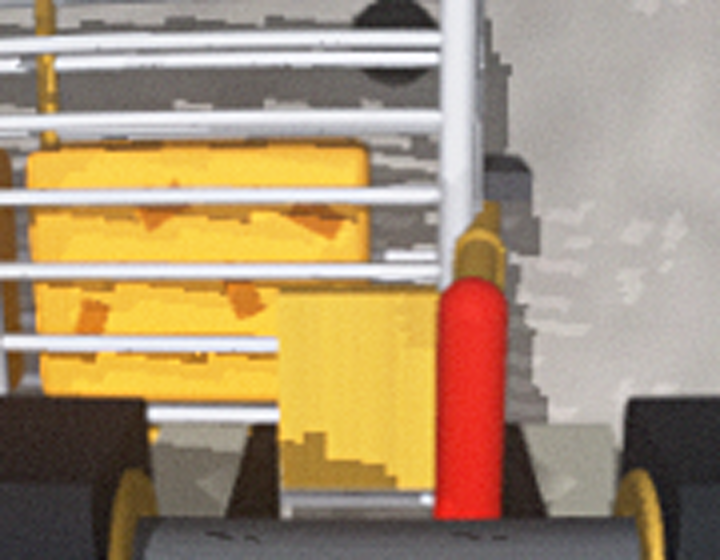

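>>> step_arm([
  [0,0,0,-8,-1,2,-0.3],
  [0,0,0,-8,-1,2,-0.3],
  [0,0,0,-8,0,1,-0.3],
  [0,0,0,-4,0,0,-0.3],
  [0,0,0,0,0,0,-0.3],
  [0,0,0,0,0,0,-0.3],
])

```text
time_s: 53.05
tcp_pos: [0.537, 0.0989, 0.0753]
eef_rot: [179.8, 0.3, -173.3]
contact_force: [-1.2, 0.2, 0.2]
gripper_width: 0.0305
```

```bash
python3 - <<'E'
from h import *
t=bw([-37,-55,0])[0]; plan([t[0],t[1],.077],-173.6,-0.3,n=1)
shot("wrist","w38",(160,120,340,260),4)
i=r.camera_info("wrist")
for a in(0,.1,.2,.3): print(a,((proj("wrist",bw([[-85+78*np.sin(.5-a),-81,20+78*np.cos(.5-a)]]),i)-[160,120])*4).round(0).tolist())
E
```

```text
from [0.537  0.0989 0.0753] [ 179.8    0.3 -173.3] n 1
[[0.0042,0.0051,0.0045,-0.6,-1.8,-1.7,-0.3]]
0 [[466.0, 323.0]]
0.1 [[523.0, 331.0]]
0.2 [[585.0, 337.0]]
0.3 [[647.0, 342.0]]
```

View pics/w38.png

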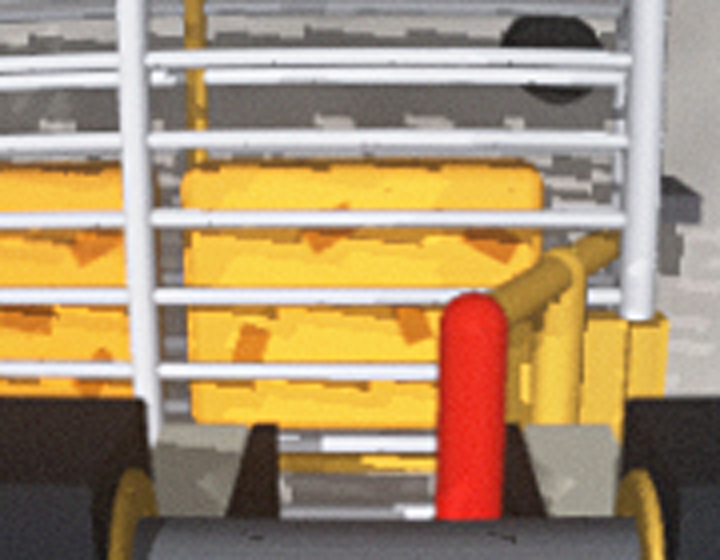

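>>> step_arm([
  [0,0,0,-4,0,0,-0.3],
  [0,0,0,-3,0,0,-0.3],
  [0,0,0,0,0,0,-0.3],
])

```text
time_s: 53.4
tcp_pos: [0.5383, 0.0983, 0.0743]
eef_rot: [179.8, -0.3, -173.4]
contact_force: [0.5, -0.7, -0.0]
gripper_width: 0.0306
```

>>> step_arm([
  [0,0,0,6,0,0,-0.3],
  [0,0,0,0,0,0,-0.3],
  [0,0,0,0,0,-10,-0.3],
  [0,0,0,0,0,-25,-0.3],
  [0,0,0,0,0,-25,-0.3],
  [0,0,0,0,0,-30,-0.3],
  [0,0,0,0,0,-30,-0.3],
  [0,0,0,0,0,0,-0.3],
  [0,0,0,0,0,0,-0.3],
])

```text
time_s: 54.3
tcp_pos: [0.5345, 0.0976, 0.2048]
eef_rot: [179.8, 0.1, -173.3]
contact_force: [-0.0, -0.0, -0.1]
gripper_width: 0.0303
```

```bash
python3 - <<'E'
from h import *
print(st()["tcp_pos"])
shot("wrist","w39")
i=r.camera_info("wrist")
for a in(0,.1,.2): print(a,proj("wrist",bw([[-85+78*np.sin(.5-a),-32,20+78*np.cos(.5-a)],[-85+78*np.sin(.5-a),-78,20+78*np.cos(.5-a)]]),i).round(0).tolist())
shot("scene","s39",(160,110,380,260),3.6)
E
```

```text
[0.53448785 0.09757894 0.20484077]
0 [[265.0, 213.0], [265.0, 166.0]]
0.1 [[272.0, 214.0], [273.0, 167.0]]
0.2 [[280.0, 215.0], [281.0, 168.0]]
```

View pics/w39.png

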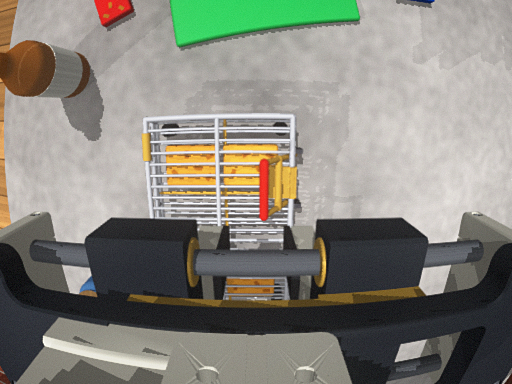

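View pics/s39.png

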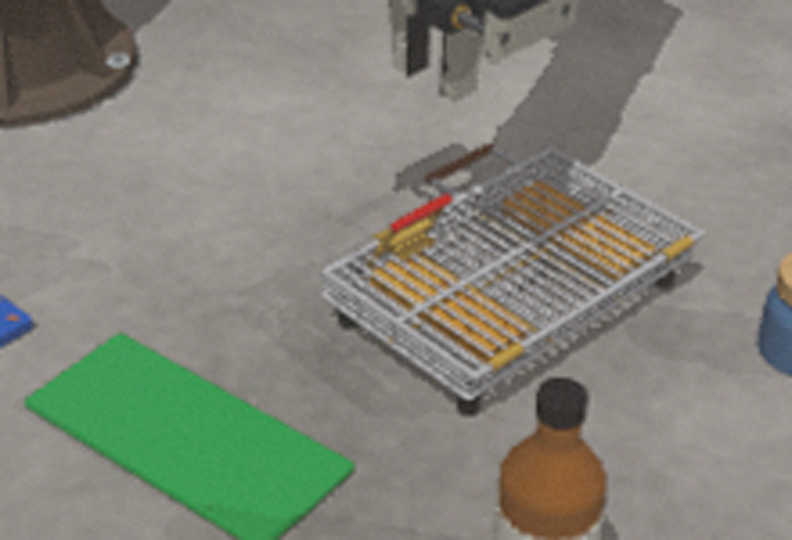

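The red bar is at (264,160-220), and fully home predicts u 265. I back away and take a last top view.

>>> step_arm([
  [0,0,0,30,-30,-15,-0.3],
  [0,0,0,25,-45,-15,-0.3],
  [0,0,0,10,-45,-10,-0.3],
  [0,0,0,0,-45,0,-0.3],
  [0,0,0,0,-40,0,-0.3],
  [0,0,0,0,-10,0,-0.3],
  [0,0,0,0,0,0,-0.3],
])

```text
time_s: 55.1
tcp_pos: [0.4913, -0.1294, 0.239]
eef_rot: [180.0, -0.5, -173.1]
contact_force: [0.9, -0.4, 0.9]
gripper_width: 0.0307
```

```bash
python3 - <<'E'
from h import *
shot("top","t40",(110,140,260,270),4.5); print(st()["tcp_pos"])
E
```

```text
[ 0.49118457 -0.12869552  0.23889923]
```

View pics/t40.png

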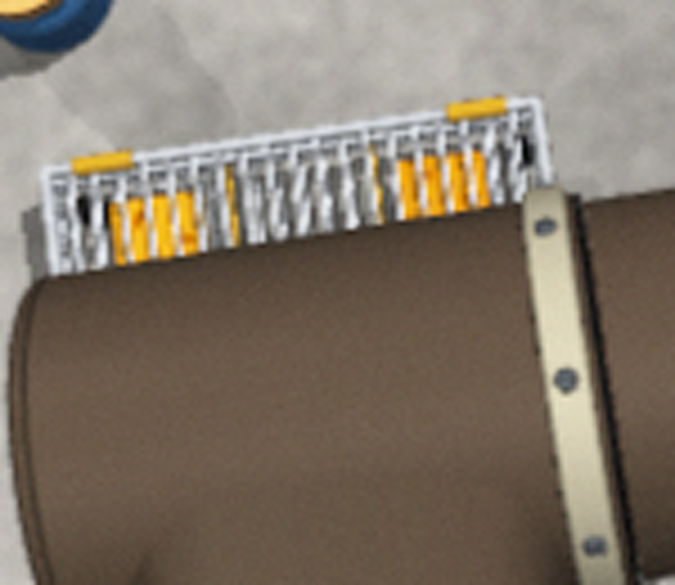

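```bash
python3 - <<'E'
from h import *
print(r.close_job())
E
```

```text
the job is handed in; nothing more can be done
None
```

The job is handed in at about 55 s of the 210 s limit; no verdict was reported.

**What I did:** I swung the clip out and opened the lid by its bar. The four hash browns (two stacks of two) went into the corner bays 1, 3, 4 and 6. Then I shut the lid and swung the clip home. Between picks one hash brown got knocked against its neighbour; I found both again in the wrist camera and picked them up from there. I never touched the soap, mug, jar or look-alikes.

**Checks that held:**
- **Placing:** bays 3, 4 and 6 were measured within 4 mm of centre and under 2° of square, before the lid was shut.
- **Bay 1:** I only judged it by eye from the wrist view, at about 4 mm off.
- **Lid:** its angle worked out to about 0.002 rad from the arm's position as it shut, before I released the bar. It still looked shut in the later pictures.
- **Clip:** the red bar was within 1 pixel of where it should be when fully locked.

**Checks that failed or disagreed:**
- **Final top view:** the arm blocked the front row, so the end state rests on the wrist and scene pictures.
- **Cameras:** the scene and top cameras disagreed by about 4 mm on the basket's position. I used a value in between, which the wrist camera and the lid grasp supported.

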